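# Put the stopwatches on display under their cloches

## Task

Put every stopwatch from the green mat on display: each dial up in the middle of a walnut plinth of its own, turned so that its crown faces the brass index line of that plinth. At the end all three glass cloches must be back over the plinths, also over one left empty, each seated level with its rim down on the ledge all round. Set the glass down without dropping it, never tip it over, and leave the loupe, the paperweight and the screwdriver stand where they are.

Things in the scene. Friction and masses are not known exactly. Their poses are not given: they have to be found in the camera images.
- plinth1: Fixed round walnut plinth, 112 mm across; origin at the centre of its underside. Ledge 8 mm above the desk; in it a round platform, 80 mm across at its foot, bevelled to 74 mm at its flat top 13 mm above the desk; dark 47 mm leather inlay at the centre. +x points from the centre along the index mark, a straight brass line 5 mm wide inlaid in platform and ledge; z up.
- plinth2: Fixed round walnut plinth, 112 mm across; origin at the centre of its underside. Ledge 8 mm above the desk; in it a round platform, 80 mm across at its foot, bevelled to 74 mm at its flat top 13 mm above the desk; dark 47 mm leather inlay at the centre. +x points from the centre along the index mark, a straight brass line 5 mm wide inlaid in platform and ledge; z up.
- plinth3: Fixed round walnut plinth, 112 mm across; origin at the centre of its underside. Ledge 8 mm above the desk; in it a round platform, 80 mm across at its foot, bevelled to 74 mm at its flat top 13 mm above the desk; dark 47 mm leather inlay at the centre. +x points from the centre along the index mark, a straight brass line 5 mm wide inlaid in platform and ledge; z up.
- cloche1_knob (a point): Centre of the knob of a clear glass cloche (0.2 kg), 54 mm above its rim; z up its axis. Outside 93 mm, inside 86 mm across, glass 44 mm high, open below; knob: bright upright cylinder 18 mm across (22 mm collar below it), 44 to 64 mm above the rim. Starts over a plinth, rim on the ledge: this point 62 mm above the desk. 3 mm clearance around the platform's foot. Can also stand on the bare desk.
- cloche2_knob (a point): Centre of the knob of a clear glass cloche (0.2 kg), 54 mm above its rim; z up its axis. Outside 93 mm, inside 86 mm across, glass 44 mm high, open below; knob: bright upright cylinder 18 mm across (22 mm collar below it), 44 to 64 mm above the rim. Starts over a plinth, rim on the ledge: this point 62 mm above the desk. 3 mm clearance around the platform's foot. Can also stand on the bare desk.
- cloche3_knob (a point): Centre of the knob of a clear glass cloche (0.2 kg), 54 mm above its rim; z up its axis. Outside 93 mm, inside 86 mm across, glass 44 mm high, open below; knob: bright upright cylinder 18 mm across (22 mm collar below it), 44 to 64 mm above the rim. Starts over a plinth, rim on the ledge: this point 62 mm above the desk. 3 mm clearance around the platform's foot. Can also stand on the bare desk.
- watch1_center (a point): Centre of a chrome stopwatch head (0.09 kg), half-way up: a round case 44 mm across and 14 mm high, 7 mm of it above and below this point, lying dial up on the green mat. x points from the centre to the crown, z up out of the dial. Absent (None) in some starts; two or three are there.
- watch1_crown (a point): Outer end of that stopwatch's crown, an 11 mm thick button on a short stem at the rim of the case, 33 mm from the centre and 7 mm above the underside; its long black hand points to it too.
- watch2_center (a point): Centre of a chrome stopwatch head (0.09 kg), half-way up: a round case 44 mm across and 14 mm high, 7 mm of it above and below this point, lying dial up on the green mat. x points from the centre to the crown, z up out of the dial. Absent (None) in some starts; two or three are there.
- watch2_crown (a point): Outer end of that stopwatch's crown, an 11 mm thick button on a short stem at the rim of the case, 33 mm from the centre and 7 mm above the underside; its long black hand points to it too.
- watch3_center (a point): Centre of a chrome stopwatch head (0.09 kg), half-way up: a round case 44 mm across and 14 mm high, 7 mm of it above and below this point, lying dial up on the green mat. x points from the centre to the crown, z up out of the dial. Absent (None) in some starts; two or three are there.
- watch3_crown (a point): Outer end of that stopwatch's crown, an 11 mm thick button on a short stem at the rim of the case, 33 mm from the centre and 7 mm above the underside; its long black hand points to it too.
- mat: Fixed green silicone mat, 140 by 340 mm (x by y), 3 mm thick; origin at the centre of its underside, x and y along its sides. The stopwatches lie on it at first.
- loupe: Bystander: chrome loupe standing on the desk, 34 mm across, 38 mm high, loose; origin at the centre of its underside.
- paperweight: Bystander: clear glass cube paperweight of 55 mm, loose; origin at the centre of its underside.
- screwdriver_stand: Bystander: black round plastic stand, 84 mm across, with six small upright screwdrivers, 94 mm high in all, loose; origin at the centre of its underside.
There are look-alikes about, which are no part of the job. Leave any purple or red look-alike of the part that bears watch1_center alone. Leave any pink or red look-alike of the part that bears cloche2_knob alone.

How it is judged:
At the end, for the whole second after the job is handed in: Each stopwatch lies dial up on a plinth of its own, within 8 mm of the centre, its crown within 0.17 rad (10 degrees) of the index line; each cloche stands over a plinth, its axis within 6 mm of the plinth's, level within 0.035 rad (2 degrees), its rim within 2.5 mm of the ledge (((horizontal distance between watch1_center and plinth1 below 0.008 m and z of watch1_center in the frame of plinth1 between 0.017 and 0.024 m and angle between watch1_center's own z axis and vertical below 0.12 rad and angle between the x axis of watch1_center and the x axis of plinth1, either way round below 0.17 rad and x of watch1_crown in the frame of plinth1 above 0.02 m) or (horizontal distance between watch1_center and plinth2 below 0.008 m and z of watch1_center in the frame of plinth2 between 0.017 and 0.024 m and angle between watch1_center's own z axis and vertical below 0.12 rad and angle between the x axis of watch1_center and the x axis of plinth2, either way round below 0.17 rad and x of watch1_crown in the frame of plinth2 above 0.02 m) or (horizontal distance between watch1_center and plinth3 below 0.008 m and z of watch1_center in the frame of plinth3 between 0.017 and 0.024 m and angle between watch1_center's own z axis and vertical below 0.12 rad and angle between the x axis of watch1_center and the x axis of plinth3, either way round below 0.17 rad and x of watch1_crown in the frame of plinth3 above 0.02 m)) and ((horizontal distance between watch2_center and plinth1 below 0.008 m and z of watch2_center in the frame of plinth1 between 0.017 and 0.024 m and angle between watch2_center's own z axis and vertical below 0.12 rad and angle between the x axis of watch2_center and the x axis of plinth1, either way round below 0.17 rad and x of watch2_crown in the frame of plinth1 above 0.02 m) or (horizontal distance between watch2_center and plinth2 below 0.008 m and z of watch2_center in the frame of plinth2 between 0.017 and 0.024 m and angle between watch2_center's own z axis and vertical below 0.12 rad and angle between the x axis of watch2_center and the x axis of plinth2, either way round below 0.17 rad and x of watch2_crown in the frame of plinth2 above 0.02 m) or (horizontal distance between watch2_center and plinth3 below 0.008 m and z of watch2_center in the frame of plinth3 between 0.017 and 0.024 m and angle between watch2_center's own z axis and vertical below 0.12 rad and angle between the x axis of watch2_center and the x axis of plinth3, either way round below 0.17 rad and x of watch2_crown in the frame of plinth3 above 0.02 m)) and ((horizontal distance between watch3_center and plinth1 below 0.008 m and z of watch3_center in the frame of plinth1 between 0.017 and 0.024 m and angle between watch3_center's own z axis and vertical below 0.12 rad and angle between the x axis of watch3_center and the x axis of plinth1, either way round below 0.17 rad and x of watch3_crown in the frame of plinth1 above 0.02 m) or (horizontal distance between watch3_center and plinth2 below 0.008 m and z of watch3_center in the frame of plinth2 between 0.017 and 0.024 m and angle between watch3_center's own z axis and vertical below 0.12 rad and angle between the x axis of watch3_center and the x axis of plinth2, either way round below 0.17 rad and x of watch3_crown in the frame of plinth2 above 0.02 m) or (horizontal distance between watch3_center and plinth3 below 0.008 m and z of watch3_center in the frame of plinth3 between 0.017 and 0.024 m and angle between watch3_center's own z axis and vertical below 0.12 rad and angle between the x axis of watch3_center and the x axis of plinth3, either way round below 0.17 rad and x of watch3_crown in the frame of plinth3 above 0.02 m)) and ((horizontal distance between cloche1_knob and plinth1 below 0.006 m and z of cloche1_knob in the frame of plinth1 between 0.0595 and 0.0645 m and angle between cloche1_knob's own z axis and vertical below 0.035 rad) or (horizontal distance between cloche1_knob and plinth2 below 0.006 m and z of cloche1_knob in the frame of plinth2 between 0.0595 and 0.0645 m and angle between cloche1_knob's own z axis and vertical below 0.035 rad) or (horizontal distance between cloche1_knob and plinth3 below 0.006 m and z of cloche1_knob in the frame of plinth3 between 0.0595 and 0.0645 m and angle between cloche1_knob's own z axis and vertical below 0.035 rad)) and ((horizontal distance between cloche2_knob and plinth1 below 0.006 m and z of cloche2_knob in the frame of plinth1 between 0.0595 and 0.0645 m and angle between cloche2_knob's own z axis and vertical below 0.035 rad) or (horizontal distance between cloche2_knob and plinth2 below 0.006 m and z of cloche2_knob in the frame of plinth2 between 0.0595 and 0.0645 m and angle between cloche2_knob's own z axis and vertical below 0.035 rad) or (horizontal distance between cloche2_knob and plinth3 below 0.006 m and z of cloche2_knob in the frame of plinth3 between 0.0595 and 0.0645 m and angle between cloche2_knob's own z axis and vertical below 0.035 rad)) and ((horizontal distance between cloche3_knob and plinth1 below 0.006 m and z of cloche3_knob in the frame of plinth1 between 0.0595 and 0.0645 m and angle between cloche3_knob's own z axis and vertical below 0.035 rad) or (horizontal distance between cloche3_knob and plinth2 below 0.006 m and z of cloche3_knob in the frame of plinth2 between 0.0595 and 0.0645 m and angle between cloche3_knob's own z axis and vertical below 0.035 rad) or (horizontal distance between cloche3_knob and plinth3 below 0.006 m and z of cloche3_knob in the frame of plinth3 between 0.0595 and 0.0645 m and angle between cloche3_knob's own z axis and vertical below 0.035 rad))); the robot touches nothing.
It fails at once if a cloche is tipped over (more than 0.7 rad) (angle between any of cloche1_knob, cloche2_knob, cloche3_knob's own z axis and vertical above 0.7 rad).
It fails at once if a bystander (loupe, paperweight, screwdriver stand) is moved more than 20 mm (distance of any of loupe, paperweight, screwdriver_stand from where it was at the start of the episode above 0.02 m).
It fails at once if a cloche is dropped (falls free faster than 0.5 m/s, from more than about 12 mm) ((linear speed of cloche1 above 0.5 m/s and contact force between cloche1 and the fingers below 0.1 N) or (linear speed of cloche2 above 0.5 m/s and contact force between cloche2 and the fingers below 0.1 N) or (linear speed of cloche3 above 0.5 m/s and contact force between cloche3 and the fingers below 0.1 N)).
Of watch1, watch2, watch3 only 2 to 3 are there at a start; the rules pass over those that are not, and their reading is None.
At some moment in a run one of watch1, watch2, watch3 may be knocked a few centimetres aside while the robot is not near it.
It also fails if it takes over 210 s, if anything falls off the work surface, if the arm or the gripper's body presses on something with over 40 N, if the wrist force passes 120 N, or if a joint passes its speed limit or range.

## Robot

A 6-joint arm with a two-finger parallel gripper is mounted at the origin on the work surface. World frame = base frame: x ahead of the robot, y to its left, z up, the work surface at z = 0. Lengths are in m, angles in rad, forces in N, time in s.
With the tool pointing down it reaches from about 0.3 to 0.775 m from the base axis. Payload 14.6 kg.
Tool frame: the origin (TCP) lies at the very end of the fingers, on their centre line; the grasp point (between the pads) lies 19 mm behind it; z points along the fingers, y is the direction in which the jaws open and shut (so a half turn about z gives the same grasp; the last joint's range is limited). The gripper opens to 94 mm and grips with 3 to 60 N. Pads are 16 mm wide; open, the fingers measure 119 mm over their backs; the gripper's body (75 mm by 177 mm) begins 78 mm behind the grasp point.
Start: joints at [1.168, 0.3, 1.521, -0, 1.321, -0.067], TCP at [0.181, 0.519, 0.205] pointing down, gripper open.
Joint ranges: [-3.03, 3.03], [-0.79, 2.21], [0.23, 2.52], [-1.04, 4.18], [0, 3.07], [-2.55, 2.55]. Speed limits (rad/s): [2.22, 2.22, 2.57, 3.14, 3.14, 3.14].

## Interface

Orientations are given as [roll, pitch, yaw] about the fixed x, y, z axes, in that order (R = Rz(yaw) Ry(pitch) Rx(roll)).
In Python, from station import status, camera, ctrl gives the robot as it stands. The module is installed in compiled form; this text tells all that it offers.
- The arm moves only by the shell command python3 -m jog 'ROWS' [FORCE]. ROWS is JSON, a list of rows, each a list of 7 numbers: the shift along the tool's x, y, z each as a share of 1000 mm, from -1 to 1, then the turn, a rotation vector about the tool's x, y, z each as a share of pi/2 rad, from -1 to 1, then the opening, from -1 (shut) to 1 (fully open), so that 0 is half open. A call has 1 to 20 rows; each row is the pose to reach, as a shift and turn from the pose measured when the call began, along the tool's axes at that moment; what a row does not reach only later rows make up. A row lasts 1/10 s, in which the tool goes at most 50 mm and 8.59 degrees, less where a joint would pass 70% of its speed; a pose out of reach is approached as far as the arm can. A call with a number of a shift or a turn outside -1 to 1 is refused whole. A call with a gripper value outside its range is refused whole. The fingers move at their own pace and stop on an object; FORCE is the grip in N (left out, the last holds). Time passes only in rows, so rows that repeat a pose let the fingers close. It gives the time, the measured TCP pose, the force and the opening at its end, in the units of the state.
- status.get_obs(): the state, without advancing time (a new reading comes with each control period).
- camera(name): name is "side" or "top"; returns a dict with "image" (480x640x3 uint8, red, green, blue), "fx", "fy", "cx", "cy" (pixels), "world_from_camera" (4x4, takes a point from camera to world coordinates). Camera axes: x right, y down, z forward; pixel columns grow to the right and rows downward; lengths in m; the calibration is good to about 2 mm. A picture is of the moment at which its call begins. There is no depth.
- ctrl.hand_in(): hands the job in, once; it reports no verdict.
The state is a dict: "time_s": time; "qpos": joint angles; "joint_vel": joint speeds; "tau": joint torques, N m; "ee_pos": TCP position; "eef_rot": TCP orientation; "force": force on the tool from outside, world axes, zero at the start; "moment": the same for the moment, N m; "grip_width": finger opening in m.
Only numpy, scipy, OpenCV 4.12 (cv2) and the standard library are available. Lean on these libraries where they do the work, as an engineer would, in place of code of your own. Each camera call takes 0.05 s, during which the arm holds its last target.

## Working session

There is one attempt and no reset: what is moved stays moved. The work goes in short steps, Python scripts to look and compute and a shell command to move; the robot and the scene stay as the last step left them, time stands still between calls to the robot, and variables do not carry over. Pictures are saved under pics/ and viewed, and the job is handed in when it is done.

```bash
ls; mkdir -p pics; cat > h.py <<'E'
import numpy as np, cv2
from station import status, camera, ctrl
def snap(n,fn,crop=None,scale=1):
    c=camera(n); im=c["image"][:,:,::-1].copy()
    np.savez(''+n+'.npz',**c)
    save(im,fn,crop,scale); return c
def save(im,fn,crop=None,scale=1):
    if crop: x0,y0,x1,y1=crop; im=im[y0:y1,x0:x1]
    if scale!=1: im=cv2.resize(im,None,fx=scale,fy=scale,interpolation=cv2.INTER_CUBIC)
    cv2.imwrite('pics/'+fn,im)
def px2w(c,u,v,z):
    T=np.array(c["world_from_camera"]);d=T[:3,:3]@np.array([(u-c["cx"])/c["fx"],(v-c["cy"])/c["fy"],1])
    o=T[:3,3]; return o+d*(z-o[2])/d[2]
def w2px(c,p):
    T=np.array(c["world_from_camera"]);q=T[:3,:3].T@(np.array(p)-T[:3,3])
    return c["fx"]*q[0]/q[2]+c["cx"],c["fy"]*q[1]/q[2]+c["cy"]
E
python3 - <<'E'
from h import *
o=status.get_obs();print({k:np.round(v,3) for k,v in o.items()})
for n in("top","side"):
    c=snap(n,n+"0.png");print(n,c["fx"],c["cx"],c["cy"],np.round(c["world_from_camera"],3))
E
```

```text
pics
{'time_s': np.float64(0.0), 'qpos': array([ 1.168,  0.3  ,  1.522, -0.   ,  1.321, -0.067]), 'joint_vel': array([ 0.002,  0.   , -0.001, -0.001,  0.002, -0.001]), 'tau': array([-2.0000e-03, -5.3182e+01, -3.5273e+01,  7.1000e-02,  2.5000e-02,
       -0.0000e+00]), 'ee_pos': array([0.181, 0.519, 0.205]), 'eef_rot': array([-3.14 , -0.   ,  2.806]), 'force': array([-0.369, -0.201, -0.226]), 'moment': array([-0.012, -0.034,  0.012]), 'grip_width': np.float64(0.094)}
top 498.559609109778 317.9583715665737 235.15177113009764 [[-0.019 -0.978  0.209  0.375]
 [-1.     0.018 -0.007 -0.047]
 [ 0.003 -0.209 -0.978  0.954]
 [ 0.     0.     0.     1.   ]]
side 591.3040271370861 320.8622807979954 238.5564077610099 [[ 0.896 -0.313  0.316  0.184]
 [-0.445 -0.636  0.631 -0.769]
 [ 0.004 -0.705 -0.709  0.911]
 [ 0.     0.     0.     1.   ]]
```

View pics/top0.png

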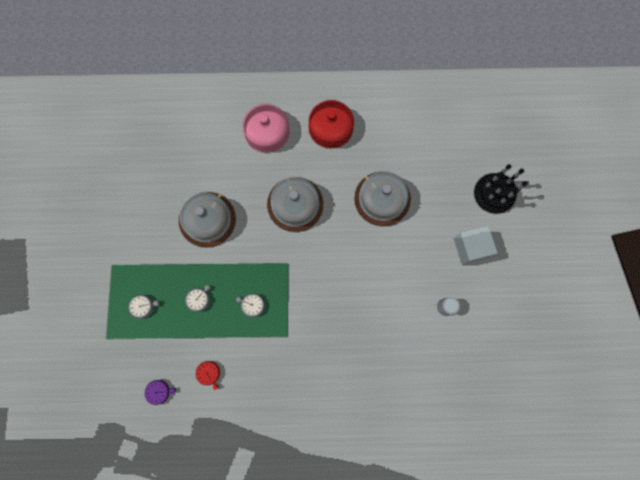

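View pics/side0.png

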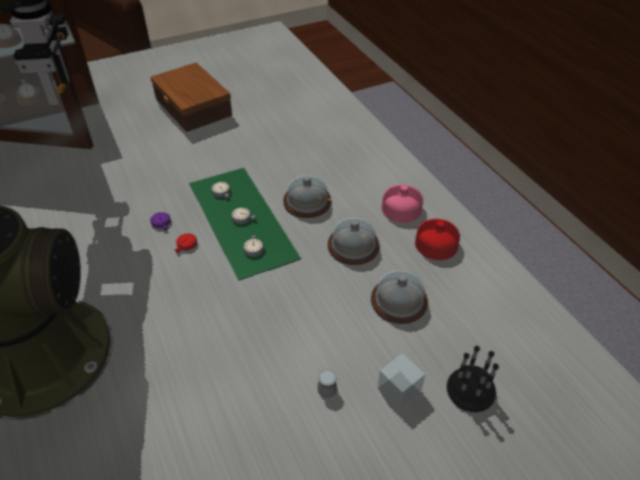

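The top view shows three cloches on plinths at about (201,213), (294,196) and (386,190). Three white-dial watches lie on the mat at about (141,306), (197,300) and (253,305). The pink, red and purple look-alikes stand apart from these. I'll enlarge both areas.

```bash
python3 - <<'E'
from h import *
im=cv2.imread('pics/top0.png')
save(im,'t_cl.png',(165,155,425,260),3)
save(im,'t_wa.png',(110,275,290,335),4.4)
c=np.load('top.npz')
for u,v in [(201,210),(294,195),(386,188)]: print(px2w(c,u,v,.072).round(4))
for u,v in [(141,306),(197,300),(253,305)]: print(px2w(c,u,v,.017).round(4))
E
```

```text
[0.6143 0.1599 0.072 ]
[ 0.6397 -0.0102  0.072 ]
[ 0.65   -0.1802  0.072 ]
[0.4463 0.2789 0.017 ]
[0.4555 0.1751 0.017 ]
[0.4442 0.0705 0.017 ]
```

View pics/t_cl.png

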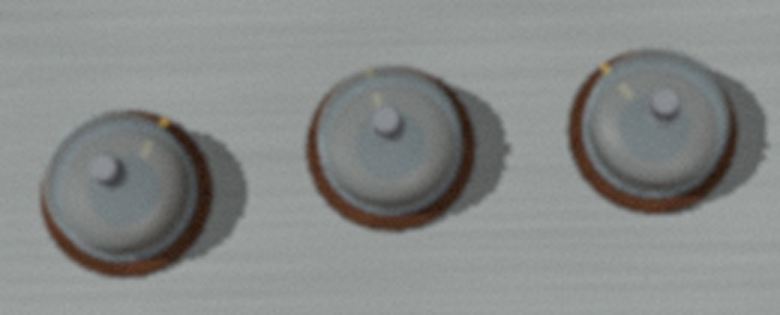

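View pics/t_wa.png

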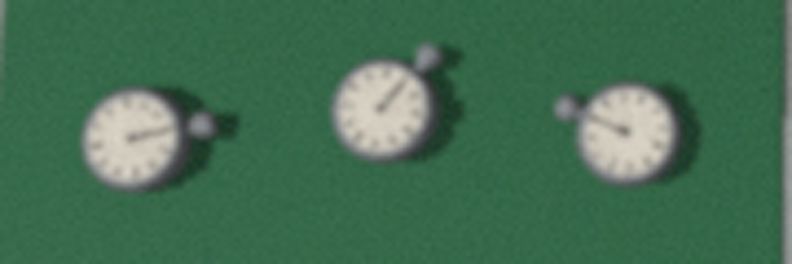

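```bash
python3 - <<'E'
from h import *
c=np.load('top.npz')
A=lambda x,y,z:px2w(c,165+x/3,155+y/3,z)
B=lambda x,y,z:px2w(c,110+x/4.4,275+y/4.4,z)
for k,pl,o,i in [((107,162),(127,193.5),(164,122),(147,149)),((388,116),(390,149),(370,72),(377,99)),((666,98),(653,131),(605,68),(626,90))]:
    p=A(*pl,.008);a=A(*o,.008);b=A(*i,.013);k=A(*k,.072)
    print('knob',k[:2].round(4),'pl',p[:2].round(4),'ang o-k',[np.degrees(np.arctan2(*(q-r)[[1,0]])).round(1) for q,r in((a,k),(b,k),(a,p),(b,p))],np.hypot(*(a-p)[:2]).round(3))
for w,k in [((132,138),(201,124)),((383,109),(428,55)),((629,132),(566,107))]:
    p=B(*w,.017);q=B(*k,.0155)
    print(p[:2].round(4),np.degrees(np.arctan2(*(q-p)[[1,0]])).round(1),np.hypot(*(q-p)[:2]).round(4))
s=np.load('side.npz'); im=cv2.imread('pics/side0.png')
save(im,'s_cl.png',(275,170,435,325),3.8)
save(im,'s_wa.png',(190,165,290,270),5.5)
E
```

```text
knob [0.6162 0.1606] pl [0.6123 0.162 ] ang o-k [np.float64(-26.1), np.float64(-25.9), np.float64(-25.6), np.float64(-25.1)] 0.053
knob [ 0.6422 -0.0108] pl [ 0.6391 -0.0093] ang o-k [np.float64(15.9), np.float64(17.8), np.float64(13.5), np.float64(13.7)] 0.055
knob [ 0.6506 -0.182 ] pl [ 0.6482 -0.1822] ang o-k [np.float64(35.5), np.float64(34.8), np.float64(34.2), np.float64(32.6)] 0.053
[0.4457 0.2808] -79.1 0.0289
[0.4559 0.175 ] -38.6 0.0291
[0.4442 0.0705] 67.5 0.0293
```

View pics/s_cl.png

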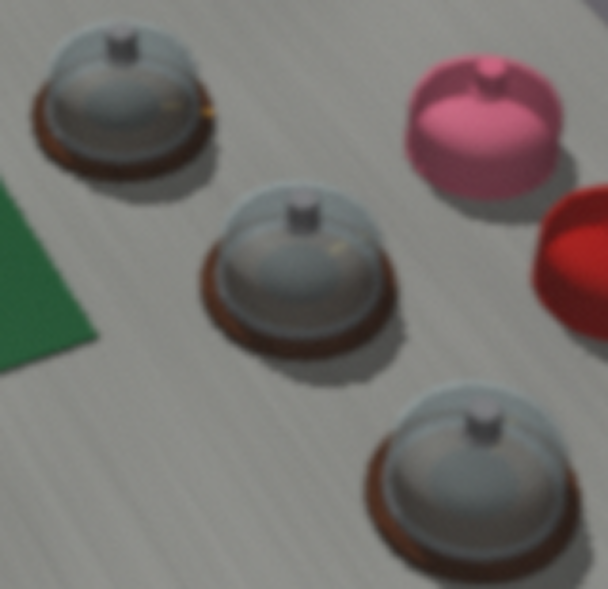

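View pics/s_wa.png

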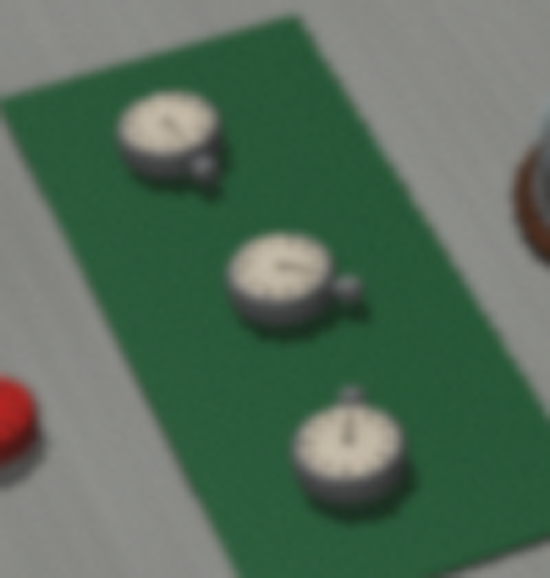

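```bash
python3 - <<'E'
from h import *
c=np.load('side.npz')
A=lambda x,y,z:px2w(c,275+x/3.8,170+y/3.8,z)
B=lambda x,y,z:px2w(c,190+x/5.5,165+y/5.5,z)
for k,pl in [((122,34),(123,111)),((303,196),(299,280)),((484,407),(473,487))]:
    print('knob',A(*k,.072)[:2].round(4),'pl?',A(*pl,.008)[:2].round(4))
for w,k in [((171,122),(203,165)),((284,266),(347,288)),((350,441),(350,397))]:
    p=B(*w,.017);q=B(*k,.0145)
    print(p[:2].round(4),np.degrees(np.arctan2(*(q-p)[[1,0]])).round(1),np.hypot(*(q-p)[:2]).round(4))
E
```

```text
knob [0.6143 0.1579] pl? [0.6161 0.1622]
knob [ 0.6431 -0.0098] pl? [ 0.6431 -0.011 ]
knob [ 0.6506 -0.1824] pl? [ 0.652  -0.1817]
[0.4495 0.2798] -83.5 0.0296
[0.4601 0.1744] -47.8 0.028
[0.4472 0.0706] 68.6 0.0264
```

```bash
cat >> h.py <<'E'
from scipy.spatial.transform import Rotation as Ro
def go(*wps):
    """wps: (x,y,z,yawdeg) -> rows shift/turn"""
    o=status.get_obs(); p=np.array(o["ee_pos"]);R=Ro.from_euler('xyz',o["eef_rot"])
    print('cur',p.round(4),np.degrees(o["eef_rot"]).round(1),'t',o["time_s"].round(1),'F',np.round(o["force"],1),'w',o["grip_width"].round(4))
    for x,y,z,w in wps:
        t=R.inv().apply(np.array([x,y,z])-p); r=(R.inv()*Ro.from_euler('xyz',[np.pi,0,np.radians(w)])).as_rotvec()/(np.pi/2)
        n=max(np.linalg.norm(t)*1000/50,np.linalg.norm(r)*90/8.59)
        print(np.round(t,4).tolist(),np.round(r,3).tolist(),'rows>=',round(n,1))
E
python3 - <<'E'
from h import *
go((.615,.16,.14,104.6),(.615,.16,.057,104.6))
E
```

```text
Traceback (most recent call last):
  File "h.py", line 21, in go
    print('cur',p.round(4),np.degrees(o["eef_rot"]).round(1),'t',o["time_s"].round(1),'F',np.round(o["force"],1),'w',o["grip_width"].round(4))
                                                                 ^^^^^^^^^^^^^^^^^
AttributeError: 'float' object has no attribute 'round'
```

```bash
sed -i 's/o\["time_s"\].round(1)/round(o["time_s"],1)/; s/o\["grip_width"\].round(4)/round(float(o["grip_width"]),4)/' h.py
python3 - <<'E'
from h import *
go((.615,.16,.14,104.6),(.615,.16,.057,104.6))
E
```

```text
cur [0.1811 0.519  0.2049] [-179.9   -0.   160.8] t 0.1 F [-0.5  0.  -0.1] w 0.0942
[-0.5279, -0.1959, 0.0651] [-0.001, 0.0, 0.624] rows>= 11.3
[-0.5279, -0.1959, 0.1481] [-0.001, 0.0, 0.624] rows>= 11.6
```

```bash
python3 -m jog '[[-0.528,-0.196,0.065,0,0,0.624,0.06],[-0.528,-0.196,0.065,0,0,0.624,0.06],[-0.528,-0.196,0.065,0,0,0.624,0.06],[-0.528,-0.196,0.065,0,0,0.624,0.06],[-0.528,-0.196,0.065,0,0,0.624,0.06],[-0.528,-0.196,0.065,0,0,0.624,0.06],[-0.528,-0.196,0.065,0,0,0.624,0.06],[-0.528,-0.196,0.065,0,0,0.624,0.06],[-0.528,-0.196,0.065,0,0,0.624,0.06],[-0.528,-0.196,0.065,0,0,0.624,0.06],[-0.528,-0.196,0.065,0,0,0.624,0.06],[-0.528,-0.196,0.065,0,0,0.624,0.06],[-0.528,-0.196,0.065,0,0,0.624,0.06],[-0.528,-0.196,0.065,0,0,0.624,0.06],[-0.528,-0.196,0.065,0,0,0.624,0.06],[-0.528,-0.196,0.065,0,0,0.624,0.06]]' 15
python3 - <<'E'
from h import *
go((.615,.16,.057,104.6))
snap("side","s1.png",(220,90,420,240),3.9)
E
```

```text
time_s: 1.7
ee_pos: [0.6145, 0.161, 0.1406]
eef_rot: [-3.141, 0.001, 1.827]
force: [0.4, -0.3, -0.0]
grip_width: 0.0503
cur [0.6145 0.161  0.1406] [-180.     0.   104.7] t 1.7 F [ 0.4 -0.3 -0. ] w 0.0503
[-0.001, 0.0003, 0.0836] [-0.0, 0.001, 0.001] rows>= 1.7
```

View pics/s1.png

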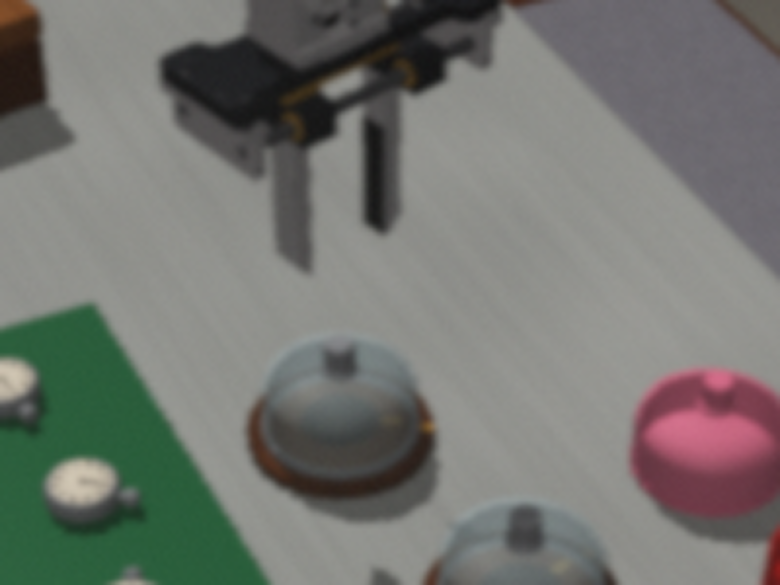

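The open fingers straddle knob 1, with the knob top at about (338,345) in the crop. The pads run down to the fingertips. I'll lower and grip.

```bash
python3 -m jog '[[0,0,0.04,0,0,0,0.06],[0,0,0.06,0,0,0,0.06],[0,0,0.075,0,0,0,0.06],[0,0,0.083,0,0,0,0.06],[0,0,0.083,0,0,0,0.06],[0,0,0.083,0,0,0,-0.9],[0,0,0.083,0,0,0,-0.9],[0,0,0.083,0,0,0,-0.9],[0,0,0.083,0,0,0,-0.9],[0,0,0.083,0,0,0,-0.9],[0,0,0.083,0,0,0,-0.9],[0,0,0.083,0,0,0,-0.9]]' 20
python3 - <<'E'
from h import *
go((.615,.16,.057,104.6))
snap("side","s2.png",(240,90,400,240),4)
snap("top","t2.png",(120,150,280,270),4)
E
```

```text
time_s: 2.95
ee_pos: [0.6147, 0.1608, 0.0579]
eef_rot: [3.141, 0.001, 1.827]
force: [-1.3, -1.1, 4.2]
grip_width: 0.0176
cur [0.6147 0.1608 0.0579] [180.    0.  104.7] t 3.0 F [-1.3 -1.1  4.2] w 0.0176
[-0.0009, 0.0, 0.0009] [0.0, 0.001, 0.001] rows>= 0.0
```

View pics/s2.png

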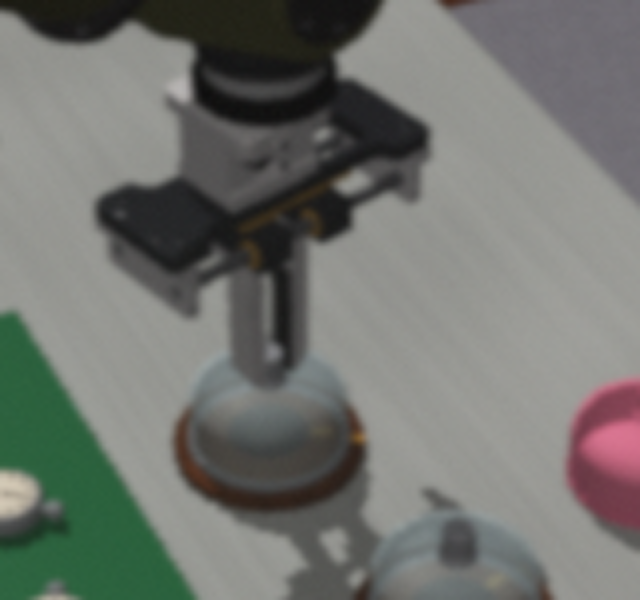

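Knob 1 is held: the opening is 17.6 mm against an 18 mm knob. I'll lift it.

```bash
python3 -m jog '[[0,0,-0.005,0,0,0,-0.9],[0,0,-0.015,0,0,0,-0.9],[0,0,-0.03,0,0,0,-0.9],[0,0,-0.05,0,0,0,-0.9],[0,0,-0.055,0,0,0,-0.9],[0,0,-0.055,0,0,0,-0.9]]'
python3 - <<'E'
from h import *
go((.47,-.12,.112,104.6),(.47,-.12,.053,104.6))
snap("side","s3.png",(240,90,400,240),4)
E
```

```text
time_s: 3.65
ee_pos: [0.6151, 0.1609, 0.1142]
eef_rot: [3.139, 0.001, 1.827]
force: [-0.7, -0.1, -2.4]
grip_width: 0.0174
cur [0.6151 0.1609 0.1142] [1.799e+02 1.000e-01 1.047e+02] t 3.6 F [-0.7 -0.1 -2.4] w 0.0174
[-0.235, -0.2116, 0.0019] [0.002, 0.001, 0.001] rows>= 6.3
[-0.2349, -0.2117, 0.0609] [0.002, 0.001, 0.001] rows>= 6.4
```

View pics/s3.png

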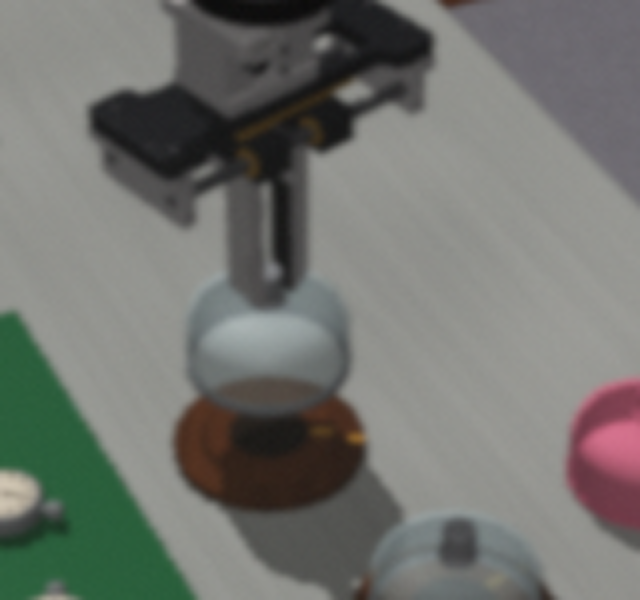

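Cloche 1 hangs level, and the inlay and brass line of plinth 1 are now visible. I'll carry it to free desk at (0.47,-0.12) and set it down there.

```bash
python3 -m jog '[[-0.012,-0.011,0.001,0,0,0,-0.9],[-0.035,-0.032,0.001,0,0,0,-0.9],[-0.07,-0.063,0.001,0,0,0,-0.9],[-0.105,-0.094,0.001,0,0,0,-0.9],[-0.14,-0.126,0.001,0,0,0,-0.9],[-0.175,-0.157,0.001,0,0,0,-0.9],[-0.205,-0.185,0.001,0,0,0,-0.9],[-0.225,-0.203,0.001,0,0,0,-0.9],[-0.235,-0.212,0.01,0,0,0,-0.9],[-0.235,-0.212,0.025,0,0,0,-0.9],[-0.235,-0.212,0.04,0,0,0,-0.9],[-0.235,-0.212,0.052,0,0,0,-0.9],[-0.235,-0.212,0.058,0,0,0,-0.9],[-0.235,-0.212,0.061,0,0,0,-0.9],[-0.235,-0.212,0.063,0,0,0,-0.9],[-0.235,-0.212,0.063,0,0,0,-0.9]]'
python3 - <<'E'
from h import *
go((.47,-.12,.0495,104.6))
snap("side","s4.png",(220,200,420,350),4)
E
```

```text
time_s: 5.3
ee_pos: [0.4694, -0.1202, 0.0503]
eef_rot: [3.141, 0.001, 1.827]
force: [-0.3, -0.2, -1.5]
grip_width: 0.0174
cur [ 0.4694 -0.1202  0.0503] [1.799e+02 1.000e-01 1.047e+02] t 5.3 F [-0.3 -0.2 -1.5] w 0.0174
[0.0, 0.0006, 0.0008] [0.001, 0.001, 0.001] rows>= 0.0
```

View pics/s4.png

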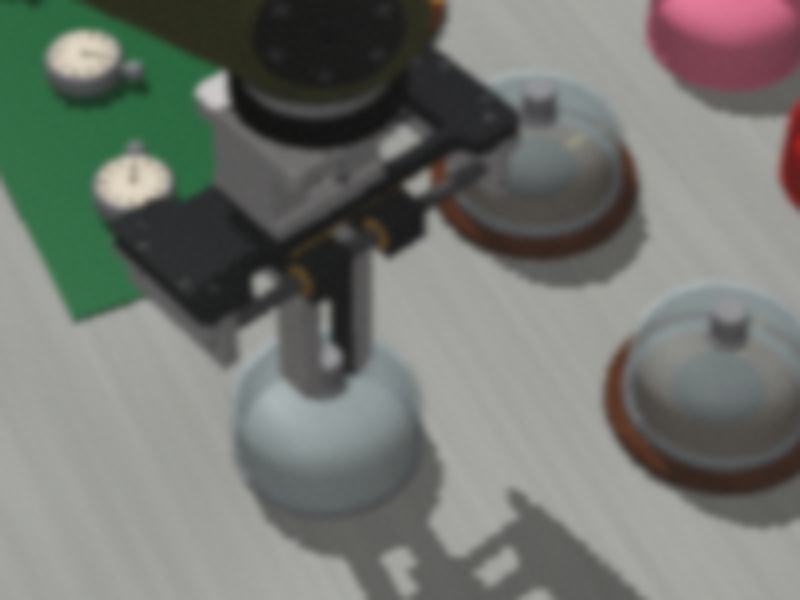

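It is practically down. I'll lower another 1 mm, open slowly and rise.

```bash
python3 -m jog '[[0,0,0.001,0,0,0,-0.9],[0,0,0.001,0,0,0,-0.6],[0,0,0.001,0,0,0,-0.4],[0,0,0.001,0,0,0,-0.1],[0,0,0.001,0,0,0,0.1],[0,0,0.001,0,0,0,0.25],[0,0,0.001,0,0,0,0.25],[0,0,-0.02,0,0,0,0.25],[0,0,-0.06,0,0,0,0.25],[0,0,-0.09,0,0,0,0.25],[0,0,-0.1,0,0,0,0.25]]'
python3 - <<'E'
from h import *
go((.4465,.28,.12,100.9),(.4465,.28,.0055,100.9))
snap("top","t4.png",(100,170,420,340),2.5)
im=np.load('top.npz')["image"][:,:,::-1]
save(im,'t4b.png',(170,180,250,250),8)
E
```

```text
time_s: 6.45
ee_pos: [0.4703, -0.1205, 0.1532]
eef_rot: [3.137, 0.004, 1.827]
force: [0.1, 1.0, -0.2]
grip_width: 0.0586
cur [ 0.4703 -0.1205  0.1532] [179.7   0.2 104.7] t 6.5 F [ 0.1  1.  -0.2] w 0.0586
[0.3935, 0.0783, 0.0322] [0.003, 0.002, 0.042] rows>= 8.1
[0.3939, 0.0778, 0.1467] [0.003, 0.002, 0.042] rows>= 8.5
```

View pics/t4.png

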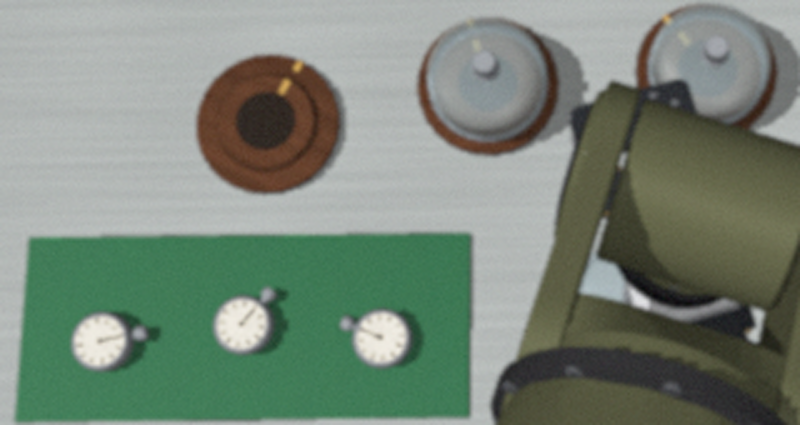

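View pics/t4b.png

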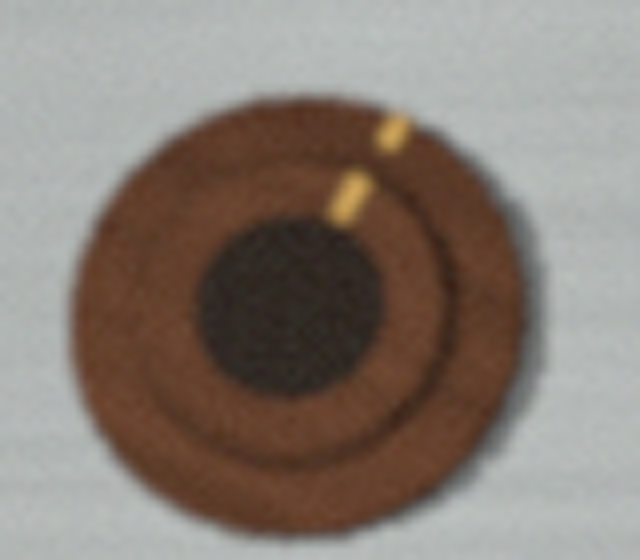

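Plinth 1 is clear: inlay centre at crop (291,306), brass line at (351,198) and (394,132). The watches have not moved.

```bash
python3 - <<'E'
from h import *
c=np.load('top.npz')
f=lambda x,y,z:px2w(c,170+x/8,180+y/8,z)
p=f(291,306,.013);a=f(351,198,.013);b=f(394,132,.008);q=f(298,317,.008)
an=lambda d:np.degrees(np.arctan2(d[1],d[0])).round(1)
print(p,q,an(a-p),an(b-p),an(b-a))
f=lambda x,y,z:px2w(c,100+x/2.5,170+y/2.5,z)
for w,k in [((100,340),(139,333)),((242,324),(267,295)),((381,337),(346,323))]:
    w=f(*w,.017);k=f(*k,.0155);print(w.round(4),an(k-w))
E
```

```text
[0.61355896 0.16280696 0.013     ] [0.61203129 0.16213876 0.008     ] -27.3 -27.1 -26.8
[0.4463 0.2808 0.017 ] -80.5
[0.4562 0.1755 0.017 ] -39.5
[0.4446 0.0716 0.017 ] 67.4
```

```bash
python3 - <<'E'
from h import *
go((.4475,.2805,.10,99.5),(.4475,.2805,.0055,99.5))
E
```

```text
cur [ 0.4702 -0.1205  0.1531] [179.7   0.2 104.7] t 6.5 F [-0.4  0.7  1.5] w 0.0589
[0.3938, 0.0794, 0.0521] [0.003, 0.002, 0.058] rows>= 8.1
[0.3941, 0.0789, 0.1466] [0.003, 0.002, 0.058] rows>= 8.6
```

```bash
python3 -m jog '[[0.394,0.079,0.03,0.003,0.002,0.058,0.25],[0.394,0.079,0.03,0.003,0.002,0.058,0.25],[0.394,0.079,0.03,0.003,0.002,0.058,0.25],[0.394,0.079,0.03,0.003,0.002,0.058,0.25],[0.394,0.079,0.03,0.003,0.002,0.058,0.25],[0.394,0.079,0.03,0.003,0.002,0.058,0.25],[0.394,0.079,0.03,0.003,0.002,0.058,0.25],[0.394,0.079,0.04,0.003,0.002,0.058,0.25],[0.394,0.079,0.06,0.003,0.002,0.058,0.25],[0.394,0.079,0.09,0.003,0.002,0.058,0.25],[0.394,0.079,0.1,0.003,0.002,0.058,0.25],[0.394,0.079,0.1,0.003,0.002,0.058,0.25],[0.394,0.079,0.1,0.003,0.002,0.058,0.25]]'
python3 - <<'E'
from h import *
go((.4475,.2805,.0055,99.5))
snap("side","s5.png",(150,110,310,230),5)
E
```

```text
time_s: 7.8
ee_pos: [0.4477, 0.2803, 0.0526]
eef_rot: [3.141, 0.0, 1.735]
force: [0.8, -0.1, 0.1]
grip_width: 0.059
cur [0.4477 0.2803 0.0526] [180.    0.   99.4] t 7.8 F [ 0.8 -0.1  0.1] w 0.059
[0.0002, -0.0002, 0.0471] [0.0, 0.0, -0.001] rows>= 0.9
```

View pics/s5.png

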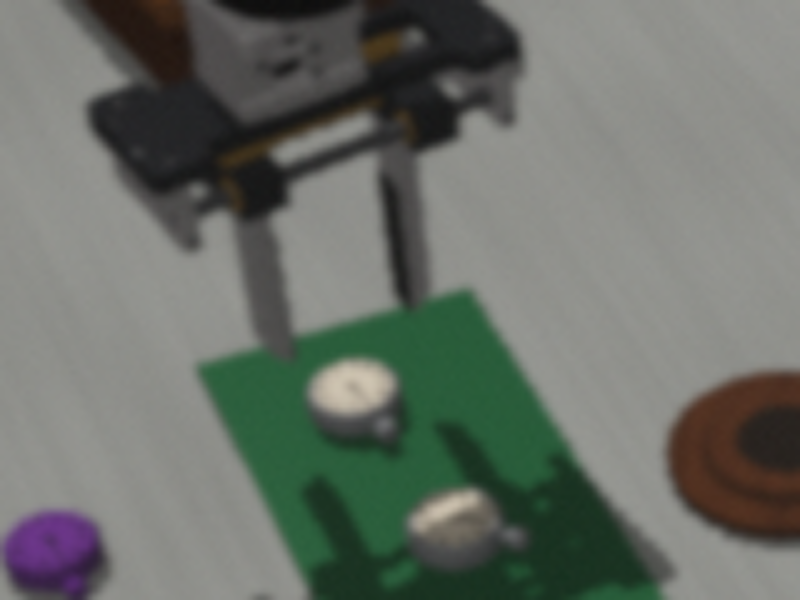

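The fingers straddle watch 1, whose crown points away from the pads. I'll lower and grip.

```bash
python3 -m jog '[[0,0,0.025,0,0,0,0.25],[0,0,0.04,0,0,0,0.25],[0,0,0.046,0,0,0,0.25],[0,0,0.047,0,0,0,0.25],[0,0,0.047,0,0,0,0.1],[0,0,0.047,0,0,0,-0.2],[0,0,0.047,0,0,0,-0.2],[0,0,0.047,0,0,0,-0.2],[0,0,0.047,0,0,0,-0.2],[0,0,0.047,0,0,0,-0.2]]' 15
python3 - <<'E'
from h import *
go((.4475,.2805,.0055,99.5))
snap("side","s6.png",(150,110,310,230),5)
E
```

```text
time_s: 8.85
ee_pos: [0.4484, 0.2807, 0.0069]
eef_rot: [3.139, -0.001, 1.735]
force: [-0.9, -0.7, 7.1]
grip_width: 0.0434
cur [0.4484 0.2807 0.0069] [179.9  -0.   99.4] t 8.8 F [-0.9 -0.7  7.1] w 0.0434
[-0.0, -0.0009, 0.0014] [0.002, -0.0, -0.001] rows>= 0.0
```

View pics/s6.png

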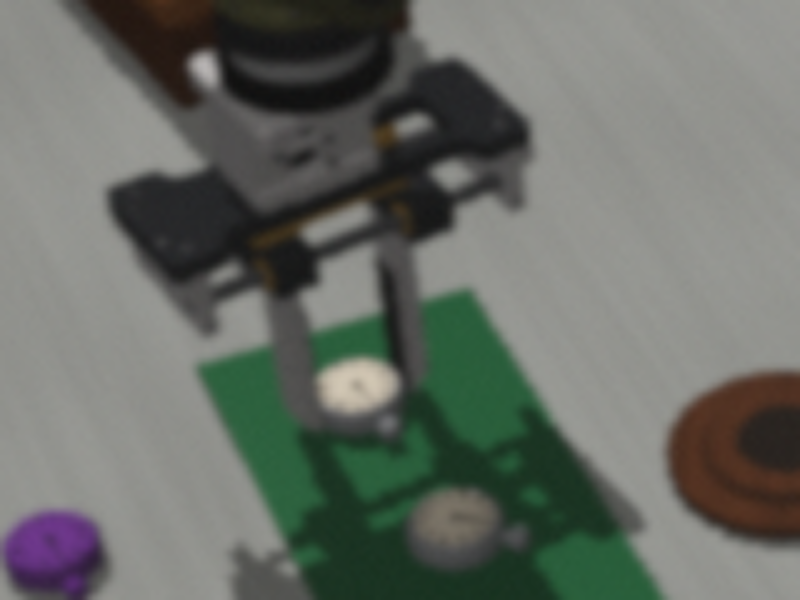

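```bash
python3 -m jog '[[0,0,-0.01,0,0,0,-0.2],[0,0,-0.03,0,0,0,-0.2],[0,0,-0.05,0,0,0,-0.2],[0,0,-0.06,0,0,0,-0.2],[0,0,-0.06,0,0,0,-0.2]]'
python3 - <<'E'
from h import *
go((.6145,.1617,.067,153),(.6145,.1617,.0175,153))
snap("side","s7.png",(150,90,310,210),5)
E
```

```text
time_s: 9.4
ee_pos: [0.4489, 0.281, 0.0684]
eef_rot: [3.137, -0.002, 1.735]
force: [-0.2, -0.1, -1.5]
grip_width: 0.0432
cur [0.4489 0.281  0.0684] [ 1.797e+02 -1.000e-01  9.940e+01] t 9.4 F [-0.2 -0.1 -1.5] w 0.0432
[-0.1448, 0.1438, 0.0019] [0.003, 0.001, -0.595] rows>= 6.2
[-0.1449, 0.1436, 0.0514] [0.003, 0.001, -0.595] rows>= 6.2
```

View pics/s7.png

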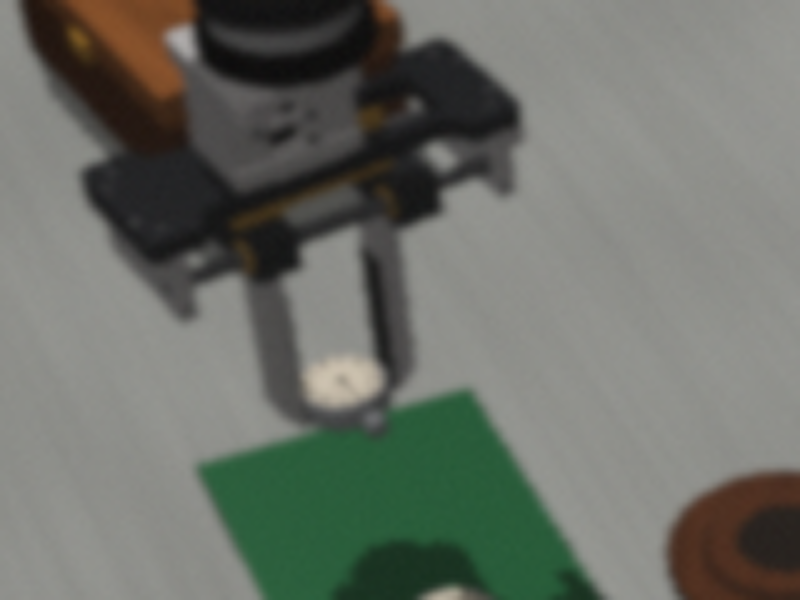

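```bash
python3 - <<'E'
from h import *
c=np.load('side.npz')
p=px2w(c,150+344/5,90+381/5,.0785);print(p)
d=p[:2]-[.4489,.281];y=np.radians(99.4);print('tool x off',d@[np.cos(y),np.sin(y)],'y',d@[np.sin(y),-np.cos(y)])
E
```

```text
[0.45133331 0.27929062 0.0785    ]
tool x off -0.0020838452905365653 y 0.0021214494421504873
```

The watch is held level and centred to about 2 mm. I'll carry it over plinth 1.

```bash
python3 -m jog '[[-0.015,0.015,0.002,0,0,-0.06,-0.2],[-0.04,0.04,0.002,0,0,-0.15,-0.2],[-0.065,0.065,0.002,0,0,-0.24,-0.2],[-0.09,0.09,0.002,0,0,-0.33,-0.2],[-0.115,0.114,0.002,0,0,-0.42,-0.2],[-0.135,0.134,0.002,0.003,0,-0.51,-0.2],[-0.145,0.144,0.002,0.003,0,-0.58,-0.2],[-0.145,0.144,0.01,0.003,0,-0.595,-0.2],[-0.145,0.144,0.025,0.003,0,-0.595,-0.2],[-0.145,0.144,0.036,0.003,0,-0.595,-0.2],[-0.145,0.144,0.036,0.003,0,-0.595,-0.2]]'
python3 - <<'E'
from h import *
go((.6145,.1617,.0172,153))
snap("side","s8.png",(240,120,380,225),5.5)
snap("top","t8.png",(150,150,290,255),5.5)
E
```

```text
time_s: 10.55
ee_pos: [0.6125, 0.1618, 0.0288]
eef_rot: [-3.138, -0.003, 2.669]
force: [0.0, 0.1, -1.1]
grip_width: 0.0439
cur [0.6125 0.1618 0.0288] [-179.8   -0.2  152.9] t 10.6 F [ 0.   0.1 -1.1] w 0.0439
[-0.0019, 0.0009, 0.0116] [-0.002, -0.002, -0.001] rows>= 0.2
```

View pics/s8.png

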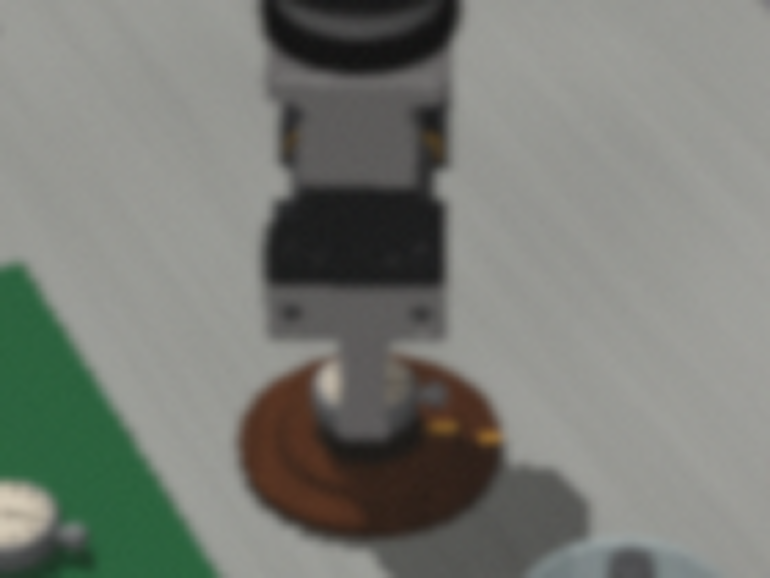

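View pics/t8.png

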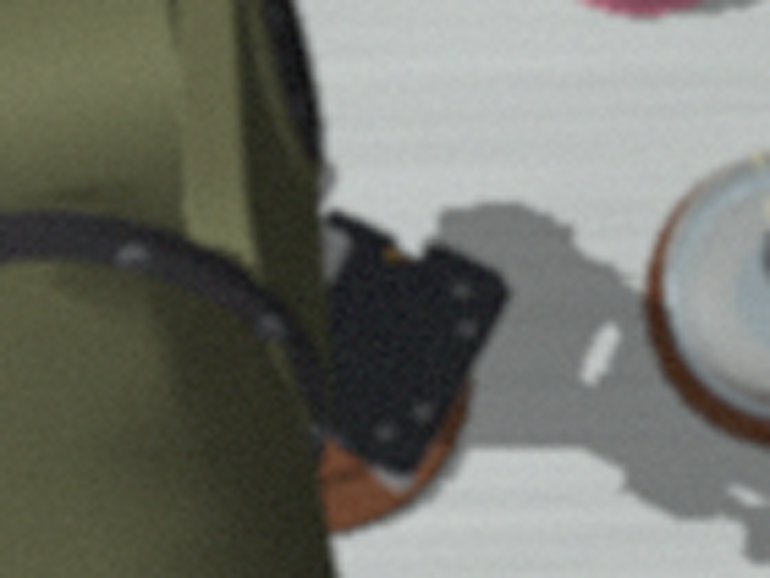

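```bash
python3 -m jog '[[-0.002,0.001,0.004,0,0,0,-0.2],[-0.002,0.001,0.008,0,0,0,-0.2],[-0.002,0.001,0.01,0,0,0,-0.2],[-0.002,0.001,0.011,0,0,0,-0.2],[-0.002,0.001,0.0115,0,0,0,-0.2],[-0.002,0.001,0.0115,0,0,0,-0.2],[-0.002,0.001,0.0115,0,0,0,-0.04],[-0.002,0.001,0.0115,0,0,0,0.05],[-0.002,0.001,0.0115,0,0,0,0.2],[-0.002,0.001,0.0115,0,0,0,0.25],[-0.002,0.001,0.0115,0,0,0,0.25],[-0.002,0.001,-0.01,0,0,0,0.25],[-0.002,0.001,-0.05,0,0,0,0.25],[-0.002,0.001,-0.09,0,0,0,0.25],[-0.002,0.001,-0.11,0,0,0,0.25]]'
python3 - <<'E'
from h import *
go((.47,-.12,.16,104.6),(.47,-.12,.05,104.6))
E
```

```text
time_s: 12.15
ee_pos: [0.6171, 0.1621, 0.1451]
eef_rot: [3.141, 0.003, 2.67]
force: [-0.0, -0.5, -0.4]
grip_width: 0.0588
cur [0.6171 0.1621 0.1451] [179.9   0.2 153. ] t 12.2 F [-0.  -0.5 -0.4] w 0.0588
[0.0028, -0.3181, -0.0153] [0.001, 0.001, 0.537] rows>= 6.4
[0.0031, -0.3183, 0.0947] [0.001, 0.001, 0.537] rows>= 6.6
```

Now over the parked cloche, which also clears the view.

```bash
python3 -m jog '[[0.003,-0.318,-0.01,0,0,0.537,0.06],[0.003,-0.318,-0.01,0,0,0.537,0.06],[0.003,-0.318,-0.01,0,0,0.537,0.06],[0.003,-0.318,-0.01,0,0,0.537,0.06],[0.003,-0.318,-0.01,0,0,0.537,0.06],[0.003,-0.318,-0.01,0,0,0.537,0.06],[0.003,-0.318,-0.01,0,0,0.537,0.06],[0.003,-0.318,0.01,0,0,0.537,0.06],[0.003,-0.318,0.035,0,0,0.537,0.06],[0.003,-0.318,0.035,0,0,0.537,0.06],[0.003,-0.318,0.035,0,0,0.537,0.06]]'
python3 - <<'E'
from h import *
go((.4694,-.1202,.05,104.7))
snap("top","t9.png",(170,180,250,250),8)
snap("side","s9.png",(220,180,420,330),4)
E
```

```text
time_s: 13.25
ee_pos: [0.4701, -0.1198, 0.1103]
eef_rot: [3.139, 0.001, 1.826]
force: [0.4, -1.0, -1.2]
grip_width: 0.0502
cur [ 0.4701 -0.1198  0.1103] [1.798e+02 1.000e-01 1.046e+02] t 13.2 F [ 0.4 -1.  -1.2] w 0.0502
[-0.0002, -0.001, 0.0603] [0.002, 0.001, -0.001] rows>= 1.2
```

View pics/t9.png

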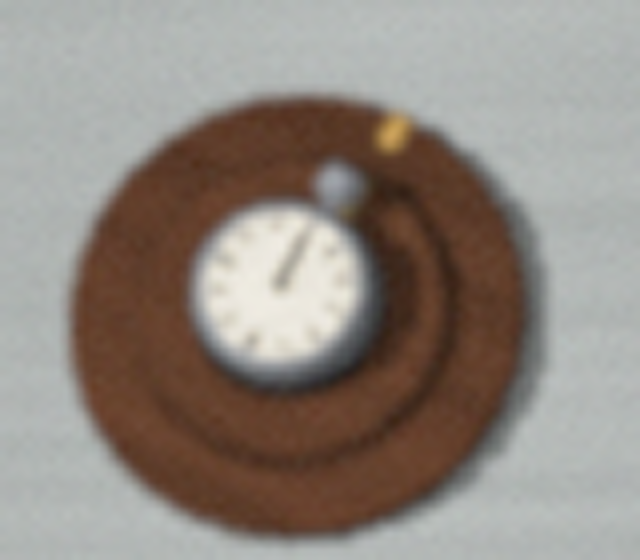

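View pics/s9.png

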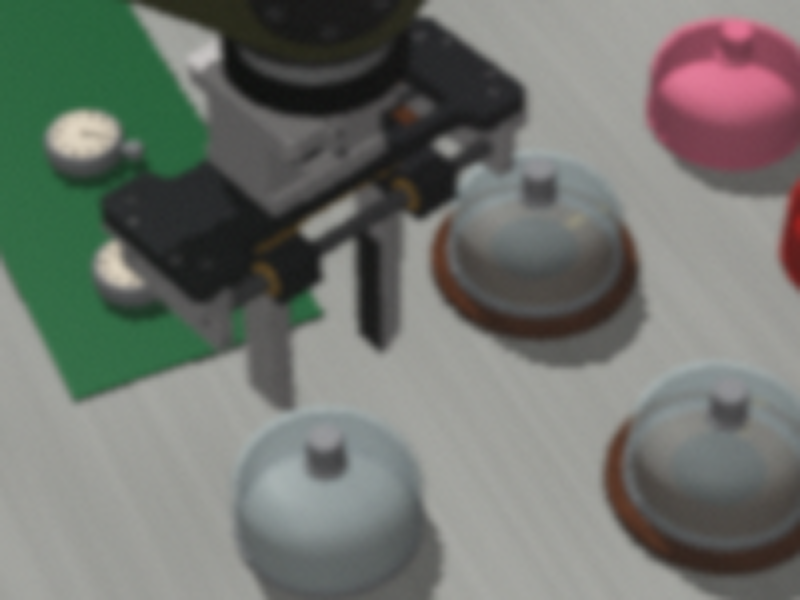

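```bash
python3 - <<'E'
from h import *
c=np.load('top.npz')
f=lambda x,y,z:px2w(c,170+x/8,180+y/8,z)
p=f(291,306,.013);a=f(351,198,.013);b=f(394,132,.008)
w=f(277,287,.027);k=f(341,184,.0255)
an=lambda d:np.degrees(np.arctan2(d[1],d[0])).round(1)
print(p,w,w-p,an(b-p),an(k-w),np.hypot(*(k-w)[:2]))
E
```

```text
[0.61355896 0.16280696 0.013     ] [0.61475435 0.16316563 0.027     ] [0.00119539 0.00035867 0.014     ] -27.1 -29.2 0.029467575685785913
```

Watch 1 is within about 1.5 mm and 2 degrees on plinth 1. Now I'll pick up the cloche again at the pose where I released it.

```bash
python3 -m jog '[[0,-0.001,0.03,0.002,0,0,0.06],[0,-0.001,0.05,0.002,0,0,0.06],[0,-0.001,0.058,0.002,0,0,0.06],[0,-0.001,0.06,0.002,0,0,0.06],[0,-0.001,0.06,0.002,0,0,0.06],[0,-0.001,0.06,0.002,0,0,-0.4],[0,-0.001,0.06,0.002,0,0,-0.9],[0,-0.001,0.06,0.002,0,0,-0.9],[0,-0.001,0.06,0.002,0,0,-0.9],[0,-0.001,0.06,0.002,0,0,-0.9],[0,-0.001,0.06,0.002,0,0,-0.9]]' 20
python3 - <<'E'
from h import *
go((.4694,-.1202,.115,104.7))
E
```

```text
time_s: 14.45
ee_pos: [0.47, -0.1202, 0.0511]
eef_rot: [3.14, 0.002, 1.827]
force: [-0.2, -0.1, 2.4]
grip_width: 0.0174
cur [ 0.47   -0.1202  0.0511] [1.799e+02 1.000e-01 1.047e+02] t 14.4 F [-0.2 -0.1  2.4] w 0.0174
[-0.0, -0.0005, -0.0639] [0.001, 0.001, -0.001] rows>= 1.3
```

```bash
python3 -m jog '[[0,0,-0.005,0,0,0,-0.9],[0,0,-0.02,0,0,0,-0.9],[0,0,-0.04,0,0,0,-0.9],[0,0,-0.06,0,0,0,-0.9],[0,0,-0.07,0,0,0,-0.9],[0,0,-0.07,0,0,0,-0.9]]'
python3 - <<'E'
from h import *
go((.6147,.1613,.12,104.7),(.6147,.1613,.059,104.7))
E
```

```text
time_s: 15.05
ee_pos: [0.4703, -0.1202, 0.1221]
eef_rot: [3.139, 0.003, 1.826]
force: [0.5, 0.3, -2.8]
grip_width: 0.0169
cur [ 0.4703 -0.1202  0.1221] [179.8   0.2 104.7] t 15.1 F [ 0.5  0.3 -2.8] w 0.0169
[0.2358, 0.2109, 0.002] [0.002, 0.002, -0.001] rows>= 6.3
[0.236, 0.2107, 0.063] [0.002, 0.002, -0.001] rows>= 6.5
```

```bash
python3 -m jog '[[0.012,0.011,0,0,0,0,-0.9],[0.035,0.032,0,0,0,0,-0.9],[0.07,0.063,0,0,0,0,-0.9],[0.105,0.094,0,0,0,0,-0.9],[0.14,0.126,0,0.002,0.002,0,-0.9],[0.175,0.157,0,0.002,0.002,0,-0.9],[0.205,0.184,0,0.002,0.002,0,-0.9],[0.225,0.202,0,0.002,0.002,0,-0.9],[0.236,0.211,0,0.002,0.002,0,-0.9],[0.236,0.211,0.01,0.002,0.002,0,-0.9],[0.236,0.211,0.02,0.002,0.002,0,-0.9],[0.236,0.211,0.02,0.002,0.002,0,-0.9]]'
python3 - <<'E'
from h import *
go((.6147,.1613,.059,104.7))
snap("side","s10.png",(240,100,380,220),5)
E
```

```text
time_s: 16.25
ee_pos: [0.6136, 0.1599, 0.0996]
eef_rot: [-3.138, 0.0, 1.825]
force: [-0.1, -0.6, -2.3]
grip_width: 0.0174
cur [0.6136 0.1599 0.0996] [-179.8    0.   104.6] t 16.2 F [-0.1 -0.6 -2.3] w 0.0174
[0.0011, 0.0016, 0.0406] [-0.002, 0.0, -0.001] rows>= 0.8
```

View pics/s10.png

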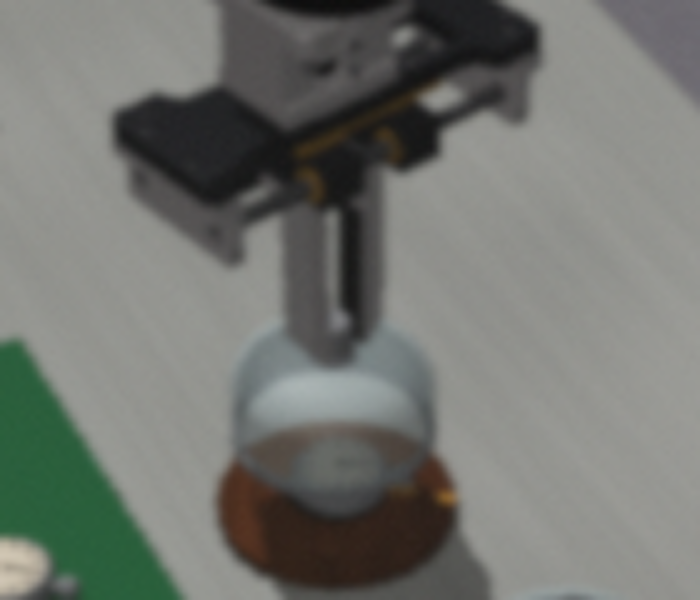

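The cloche is level above watch 1 and centred over the plinth. I'll lower it slowly.

```bash
python3 -m jog '[[0.001,0.0015,0.008,-0.002,0,0,-0.9],[0.001,0.0015,0.018,-0.002,0,0,-0.9],[0.001,0.0015,0.026,-0.002,0,0,-0.9],[0.001,0.0015,0.032,-0.002,0,0,-0.9],[0.001,0.0015,0.036,-0.002,0,0,-0.9],[0.001,0.0015,0.038,-0.002,0,0,-0.9],[0.001,0.0015,0.04,-0.002,0,0,-0.9],[0.001,0.0015,0.041,-0.002,0,0,-0.9],[0.001,0.0015,0.041,-0.002,0,0,-0.9]]'
python3 - <<'E'
from h import *
go((.6147,.1613,.059,104.7))
snap("side","s11.png",(240,100,380,220),5)
E
```

```text
time_s: 17.2
ee_pos: [0.6153, 0.1614, 0.0599]
eef_rot: [3.141, 0.0, 1.825]
force: [-0.6, 0.3, -2.0]
grip_width: 0.0173
cur [0.6153 0.1614 0.0599] [179.9   0.  104.6] t 17.2 F [-0.6  0.3 -2. ] w 0.0173
[0.0, -0.0006, 0.0009] [0.001, 0.0, -0.001] rows>= 0.0
```

View pics/s11.png

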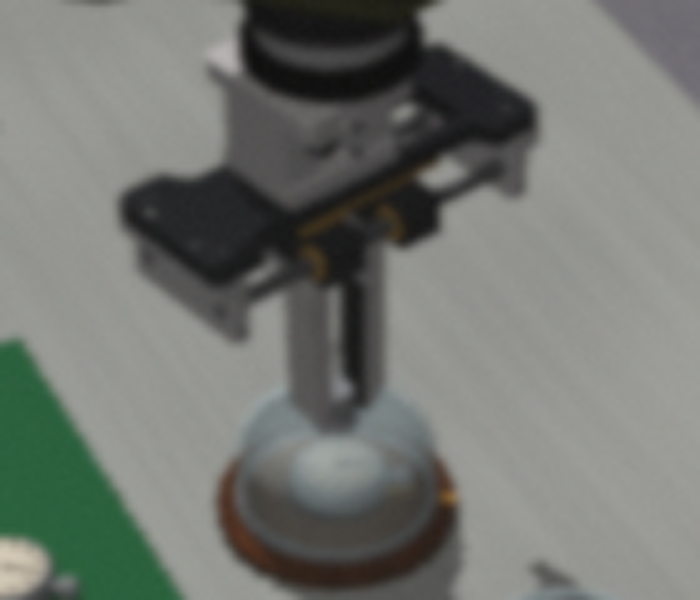

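Still 1–2 mm up, judging by the residual weight. I'll lower it further.

```bash
python3 -m jog '[[0,0,0.001,0,0,0,-0.9],[0,0,0.002,0,0,0,-0.9],[0,0,0.002,0,0,0,-0.9]]'
python3 - <<'E'
from h import *
go((.6147,.1613,.059,104.7))
E
```

```text
time_s: 17.55
ee_pos: [0.6155, 0.1615, 0.0591]
eef_rot: [3.14, 0.0, 1.825]
force: [-3.7, -0.2, 7.7]
grip_width: 0.0174
cur [0.6155 0.1615 0.0591] [179.9   0.  104.6] t 17.6 F [-3.7 -0.2  7.7] w 0.0174
[-0.0, -0.0009, 0.0001] [0.001, 0.0, -0.001] rows>= 0.0
```

Contact at the expected height (0.0591). I'll release and rise.

```bash
python3 -m jog '[[0,0,0.001,0,0,0,-0.6],[0,0,0.001,0,0,0,-0.4],[0,0,0.001,0,0,0,-0.1],[0,0,0.001,0,0,0,0.06],[0,0,0.001,0,0,0,0.06],[0,0,-0.02,0,0,0,0.06],[0,0,-0.05,0,0,0,0.06],[0,0,-0.07,0,0,0,0.06],[0,0,-0.07,0,0,0,0.06]]'
python3 - <<'E'
from h import *
go((.6418,-.0102,.128,104.6),(.6418,-.0102,.057,104.6))
snap("side","s12.png",(240,120,400,240),5)
E
```

```text
time_s: 18.45
ee_pos: [0.6166, 0.1618, 0.1322]
eef_rot: [3.135, 0.0, 1.825]
force: [0.6, 0.2, -0.1]
grip_width: 0.0496
cur [0.6166 0.1618 0.1322] [179.6   0.  104.6] t 18.4 F [ 0.6  0.2 -0.1] w 0.0496
[-0.1727, -0.019, 0.0041] [0.004, 0.0, -0.0] rows>= 3.5
[-0.1727, -0.0194, 0.0751] [0.004, 0.0, -0.0] rows>= 3.8
```

View pics/s12.png

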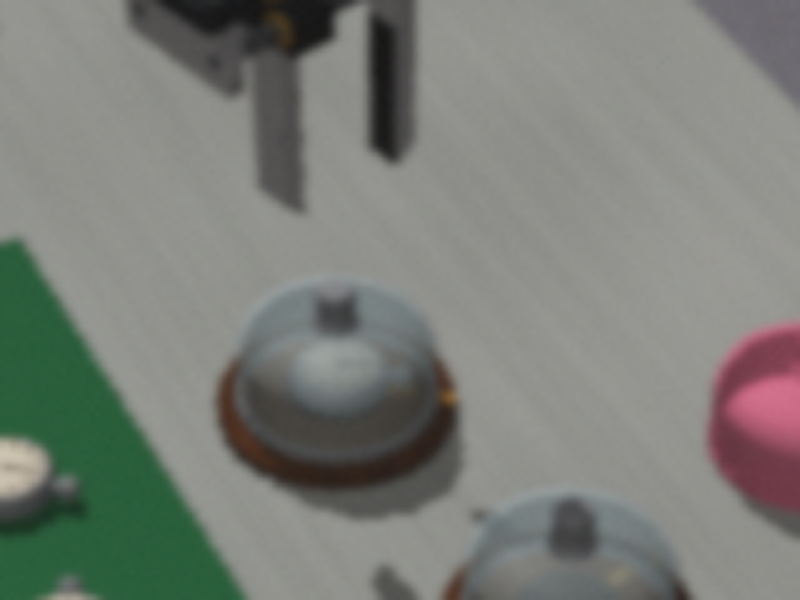

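Cloche 1 is seated level over watch 1. Next is cloche 2.

```bash
python3 -m jog '[[-0.05,-0.006,0.004,0.004,0,0,0.06],[-0.1,-0.012,0.004,0.004,0,0,0.06],[-0.15,-0.017,0.004,0.004,0,0,0.06],[-0.173,-0.019,0.004,0.004,0,0,0.06],[-0.173,-0.019,0.03,0.004,0,0,0.06],[-0.173,-0.019,0.03,0.004,0,0,0.06],[-0.173,-0.019,0.03,0.004,0,0,0.06]]'
python3 - <<'E'
from h import *
go((.6418,-.0102,.0575,104.6))
snap("side","s13.png",(280,150,440,270),5)
E
```

```text
time_s: 19.2
ee_pos: [0.6406, -0.0102, 0.099]
eef_rot: [-3.137, -0.001, 1.826]
force: [0.1, -0.4, 0.4]
grip_width: 0.0495
cur [ 0.6406 -0.0102  0.099 ] [-179.7   -0.   104.6] t 19.2 F [ 0.1 -0.4  0.4] w 0.0495
[-0.0003, 0.0014, 0.0415] [-0.003, -0.0, 0.0] rows>= 0.8
```

View pics/s13.png

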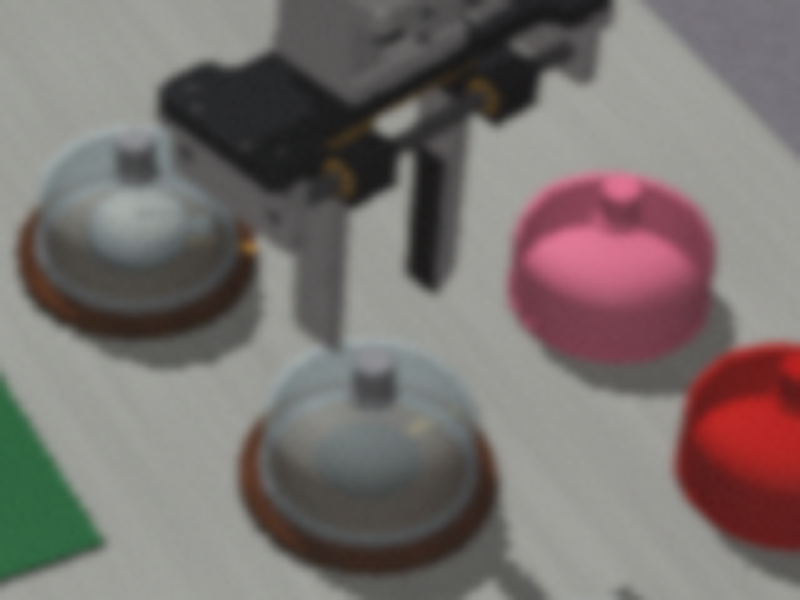

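The fingers are above knob 2. I'll lower, grip and lift.

```bash
python3 -m jog '[[0,0.001,0.02,-0.003,0,0,0.06],[0,0.001,0.034,-0.003,0,0,0.06],[0,0.001,0.04,-0.003,0,0,0.06],[0,0.001,0.041,-0.003,0,0,0.06],[0,0.001,0.041,-0.003,0,0,0.06],[0,0.001,0.041,-0.003,0,0,-0.4],[0,0.001,0.041,-0.003,0,0,-0.9],[0,0.001,0.041,-0.003,0,0,-0.9],[0,0.001,0.041,-0.003,0,0,-0.9],[0,0.001,0.041,-0.003,0,0,-0.9],[0,0.001,0.041,-0.003,0,0,-0.9]]' 20
python3 - <<'E'
from h import *
go((.6418,-.0102,.0575,104.6))
E
```

```text
time_s: 20.35
ee_pos: [0.642, -0.0098, 0.0591]
eef_rot: [3.14, 0.0, 1.826]
force: [-0.3, -0.3, 2.2]
grip_width: 0.0171
cur [ 0.642  -0.0098  0.0591] [179.9   0.  104.6] t 20.4 F [-0.3 -0.3  2.2] w 0.0171
[-0.0003, -0.0003, 0.0016] [0.001, 0.0, 0.0] rows>= 0.0
```

```bash
python3 -m jog '[[0,0,-0.005,0,0,0,-0.9],[0,0,-0.015,0,0,0,-0.9],[0,0,-0.03,0,0,0,-0.9],[0,0,-0.05,0,0,0,-0.9],[0,0,-0.055,0,0,0,-0.9],[0,0,-0.055,0,0,0,-0.9]]'
python3 - <<'E'
from h import *
go((.47,-.12,.115,104.6),(.47,-.12,.051,104.6))
snap("side","s14.png",(280,150,440,270),5)
E
```

```text
time_s: 20.95
ee_pos: [0.6423, -0.0098, 0.1155]
eef_rot: [3.137, 0.001, 1.826]
force: [0.6, -1.1, -2.3]
grip_width: 0.0171
cur [ 0.6423 -0.0098  0.1155] [179.8   0.  104.6] t 20.9 F [ 0.6 -1.1 -2.3] w 0.0171
[-0.0631, -0.1946, -0.0002] [0.003, 0.0, 0.0] rows>= 4.1
[-0.0631, -0.1948, 0.0638] [0.003, 0.0, 0.0] rows>= 4.3
```

View pics/s14.png

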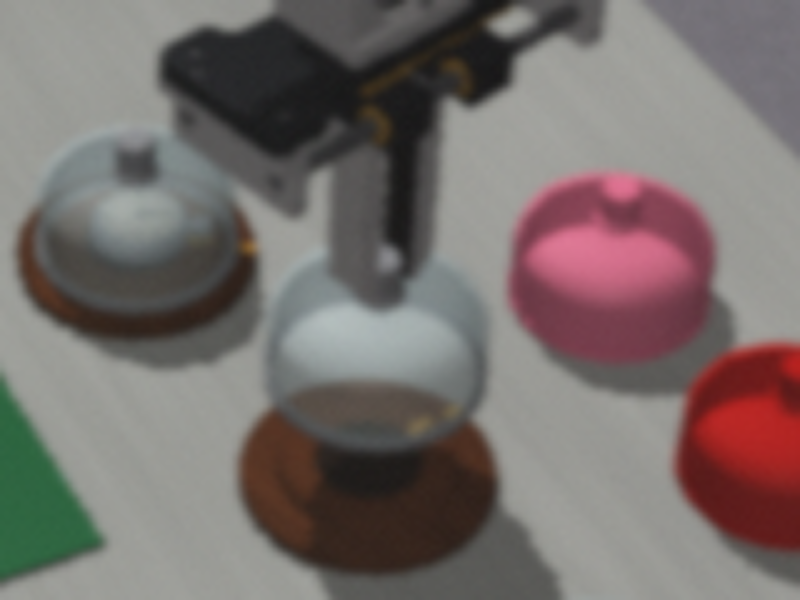

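```bash
python3 -m jog '[[-0.005,-0.015,0,0.003,0,0,-0.9],[-0.015,-0.045,0,0.003,0,0,-0.9],[-0.025,-0.08,0,0.003,0,0,-0.9],[-0.037,-0.115,0,0.003,0,0,-0.9],[-0.048,-0.15,0,0.003,0,0,-0.9],[-0.058,-0.18,0,0.003,0,0,-0.9],[-0.063,-0.195,0.01,0.003,0,0,-0.9],[-0.063,-0.195,0.025,0.003,0,0,-0.9],[-0.063,-0.195,0.04,0.003,0,0,-0.9],[-0.063,-0.195,0.052,0.003,0,0,-0.9],[-0.063,-0.195,0.059,0.003,0,0,-0.9],[-0.063,-0.195,0.062,0.003,0,0,-0.9],[-0.063,-0.195,0.064,0.003,0,0,-0.9],[-0.063,-0.195,0.065,0.003,0,0,-0.9],[-0.063,-0.195,0.065,0.003,0,0,-0.9]]'
python3 - <<'E'
from h import *
go((.47,-.12,.051,104.6))
E
```

```text
time_s: 22.5
ee_pos: [0.469, -0.1203, 0.0505]
eef_rot: [-3.139, 0.001, 1.826]
force: [-14.3, -0.3, 21.2]
grip_width: 0.0174
cur [ 0.469  -0.1203  0.0505] [-1.798e+02  1.000e-01  1.046e+02] t 22.5 F [-14.3  -0.3  21.2] w 0.0174
[0.0001, 0.001, -0.0005] [-0.002, 0.001, 0.001] rows>= 0.0
```

It is down, pressing 21 N. I'll ease up 1 mm, release and rise.

```bash
python3 -m jog '[[0,0,-0.0005,0,0,0,-0.9],[0,0,-0.0005,0,0,0,-0.6],[0,0,-0.0005,0,0,0,-0.4],[0,0,-0.0005,0,0,0,-0.1],[0,0,-0.0005,0,0,0,0.1],[0,0,-0.0005,0,0,0,0.25],[0,0,-0.0005,0,0,0,0.25],[0,0,-0.02,0,0,0,0.25],[0,0,-0.06,0,0,0,0.25],[0,0,-0.09,0,0,0,0.25],[0,0,-0.1,0,0,0,0.25]]'
python3 - <<'E'
from h import *
snap("top","t15.png",(100,170,420,340),2.5)
im=np.load('top.npz')["image"][:,:,::-1]
save(im,'t15b.png',(255,165,335,235),8)
E
```

```text
time_s: 23.6
ee_pos: [0.4703, -0.1204, 0.1533]
eef_rot: [3.141, 0.003, 1.827]
force: [-0.3, -0.7, -0.9]
grip_width: 0.0593
```

View pics/t15.png

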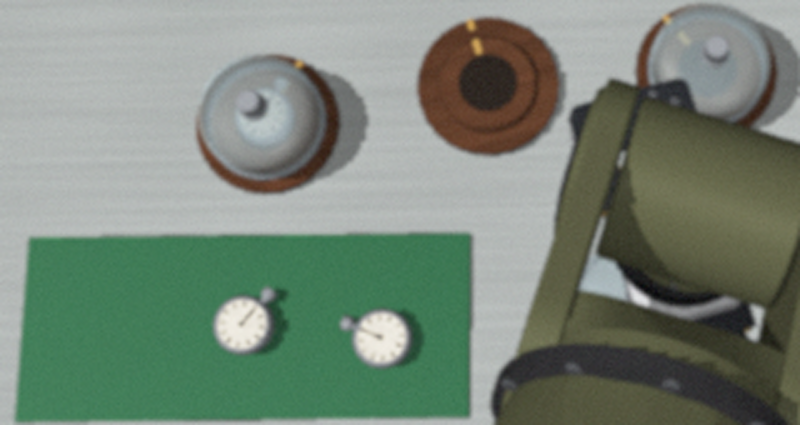

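View pics/t15b.png

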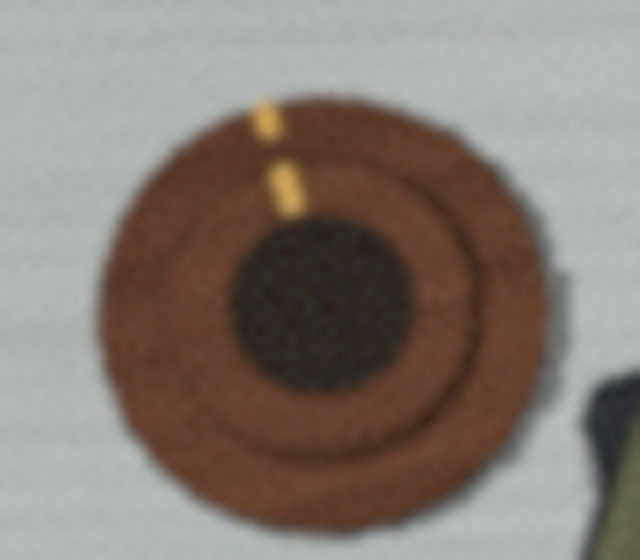

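Plinth 2 is open, with its inlay centre at crop (322,304). Watches 2 and 3 are unchanged.

```bash
python3 - <<'E'
from h import *
c=np.load('top.npz')
f=lambda x,y,z:px2w(c,255+x/8,165+y/8,z)
p=f(322,304,.013);a=f(287,188,.013);b=f(268,121,.008)
an=lambda d:np.degrees(np.arctan2(d[1],d[0])).round(1)
print(p,an(a-p),an(b-p))
im=c["image"][:,:,::-1]; save(im,'t15c.png',(170,280,250,325),9)
E
```

```text
[ 0.64108592 -0.01005616  0.013     ] 15.6 15.1
```

View pics/t15c.png

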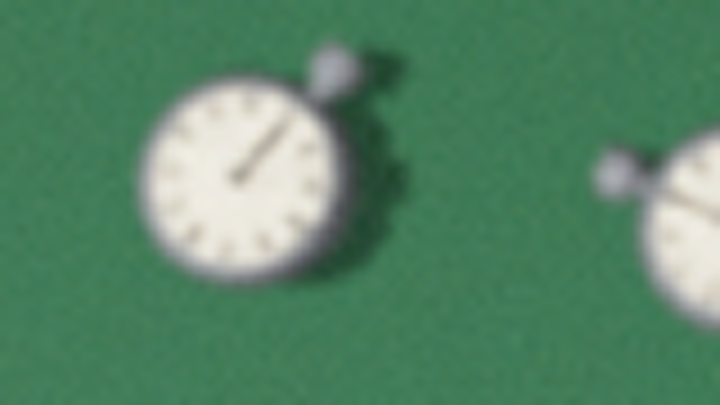

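```bash
python3 - <<'E'
from h import *
c=np.load('top.npz');print(px2w(c,170+241/9,280+176/9,.017))
go((.4575,.1752,.07,139),(.4575,.1752,.0055,139))
E
```

```text
[0.4562948  0.17551562 0.017     ]
cur [ 0.4703 -0.1205  0.1531] [180.    0.2 104.6] t 23.6 F [ 0.8 -0.3  1.3] w 0.0588
[0.2895, 0.0624, 0.0822] [-0.0, 0.002, -0.382] rows>= 6.1
[0.2897, 0.0623, 0.1467] [-0.0, 0.002, -0.382] rows>= 6.6
```

```bash
python3 -m jog '[[0.045,0.01,0,0,0.002,-0.07,0.25],[0.09,0.02,0,0,0.002,-0.14,0.25],[0.14,0.03,0.01,0,0.002,-0.21,0.25],[0.19,0.041,0.03,0,0.002,-0.28,0.25],[0.24,0.052,0.05,0,0.002,-0.35,0.25],[0.275,0.06,0.07,0,0.002,-0.382,0.25],[0.29,0.0625,0.09,0,0.002,-0.382,0.25],[0.29,0.0625,0.11,0,0.002,-0.382,0.25],[0.29,0.0625,0.115,0,0.002,-0.382,0.25],[0.29,0.0625,0.115,0,0.002,-0.382,0.25]]'
python3 - <<'E'
from h import *
go((.4575,.1752,.0055,139))
snap("side","s16.png",(170,120,330,240),5)
E
```

```text
time_s: 24.65
ee_pos: [0.4568, 0.1752, 0.0361]
eef_rot: [-3.139, -0.001, 2.426]
force: [-0.1, 0.1, 0.0]
grip_width: 0.0586
cur [0.4568 0.1752 0.0361] [-1.799e+02 -1.000e-01  1.390e+02] t 24.6 F [-0.1  0.1  0. ] w 0.0586
[-0.0005, 0.0005, 0.0306] [-0.002, -0.001, 0.0] rows>= 0.6
```

View pics/s16.png

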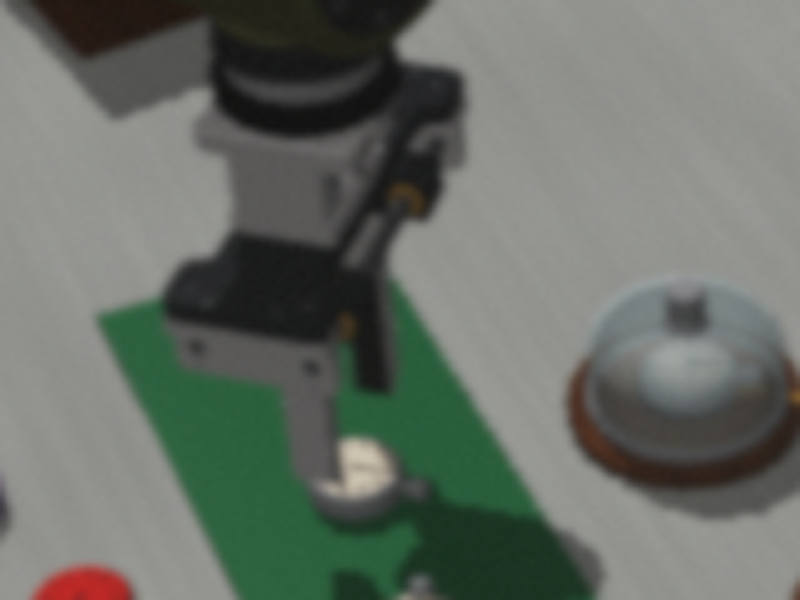

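The fingers straddle watch 2, crown clear of the pads. I'll grip and lift.

```bash
python3 -m jog '[[0,0,0.015,0,0,0,0.25],[0,0,0.025,0,0,0,0.25],[0,0,0.029,0,0,0,0.25],[0,0,0.03,0,0,0,0.25],[0,0,0.03,0,0,0,0.1],[0,0,0.03,0,0,0,-0.2],[0,0,0.03,0,0,0,-0.2],[0,0,0.03,0,0,0,-0.2],[0,0,0.03,0,0,0,-0.2],[0,0,0.03,0,0,0,-0.2]]' 15
python3 -m jog '[[0,0,-0.01,0,0,0,-0.2],[0,0,-0.03,0,0,0,-0.2],[0,0,-0.05,0,0,0,-0.2],[0,0,-0.06,0,0,0,-0.2],[0,0,-0.06,0,0,0,-0.2]]'
python3 - <<'E'
from h import *
go((.6418,-.01,.067,195.3),(.6418,-.01,.0175,195.3))
snap("side","s17.png",(170,120,330,240),5)
E
```

```text
time_s: 25.7
ee_pos: [0.4577, 0.1752, 0.0075]
eef_rot: [-3.141, -0.0, 2.426]
force: [-1.0, -0.7, 5.4]
grip_width: 0.0434
time_s: 26.2
ee_pos: [0.4583, 0.1755, 0.0688]
eef_rot: [3.14, 0.001, 2.426]
force: [-0.1, -0.1, -2.0]
grip_width: 0.0431
cur [0.4583 0.1755 0.0688] [1.799e+02 1.000e-01 1.390e+02] t 26.2 F [-0.1 -0.1 -2. ] w 0.0431
[-0.2601, -0.0196, 0.0021] [0.001, 0.001, -0.626] rows>= 6.6
[-0.2601, -0.0197, 0.0516] [0.001, 0.001, -0.626] rows>= 6.6
```

View pics/s17.png

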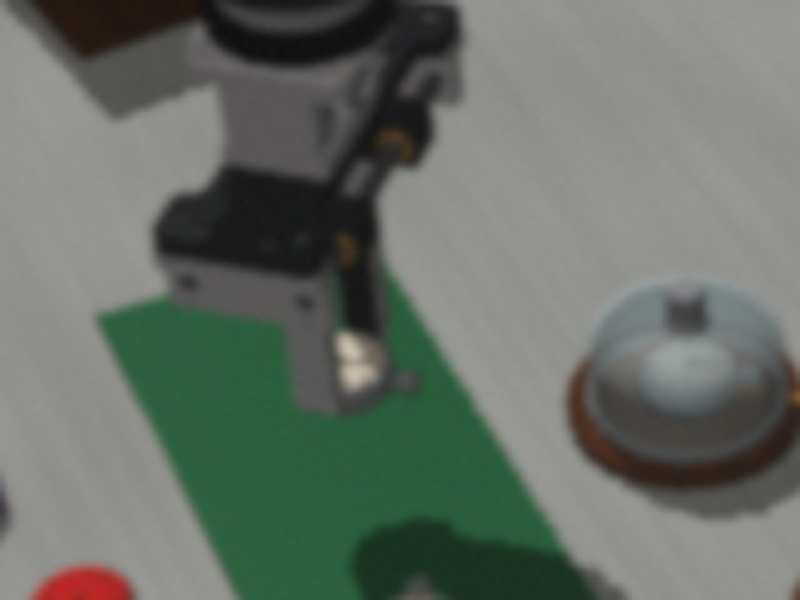

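```bash
python3 -m jog '[[-0.015,-0.001,0,0,0,-0.05,-0.2],[-0.045,-0.003,0,0,0,-0.12,-0.2],[-0.08,-0.006,0,0,0,-0.2,-0.2],[-0.115,-0.009,0,0,0,-0.28,-0.2],[-0.15,-0.011,0,0,0,-0.36,-0.2],[-0.185,-0.014,0,0,0,-0.44,-0.2],[-0.22,-0.017,0,0,0,-0.52,-0.2],[-0.245,-0.019,0,0,0,-0.6,-0.2],[-0.26,-0.0197,0.005,0,0,-0.626,-0.2],[-0.26,-0.0197,0.02,0,0,-0.626,-0.2],[-0.26,-0.0197,0.036,0,0,-0.626,-0.2],[-0.26,-0.0197,0.036,0,0,-0.626,-0.2],[-0.26,-0.0197,0.036,0,0,-0.626,-0.2]]'
python3 - <<'E'
from h import *
go((.6418,-.01,.0177,195.3))
snap("side","s18.png",(280,150,440,270),5)
E
```

```text
time_s: 27.55
ee_pos: [0.6404, -0.0094, 0.031]
eef_rot: [3.141, -0.001, -2.874]
force: [0.5, 0.3, -1.1]
grip_width: 0.0432
cur [ 0.6404 -0.0094  0.031 ] [ 1.800e+02 -1.000e-01 -1.647e+02] t 27.6 F [ 0.5  0.3 -1.1] w 0.0432
[-0.0012, -0.001, 0.0133] [0.0, -0.001, 0.0] rows>= 0.3
```

View pics/s18.png

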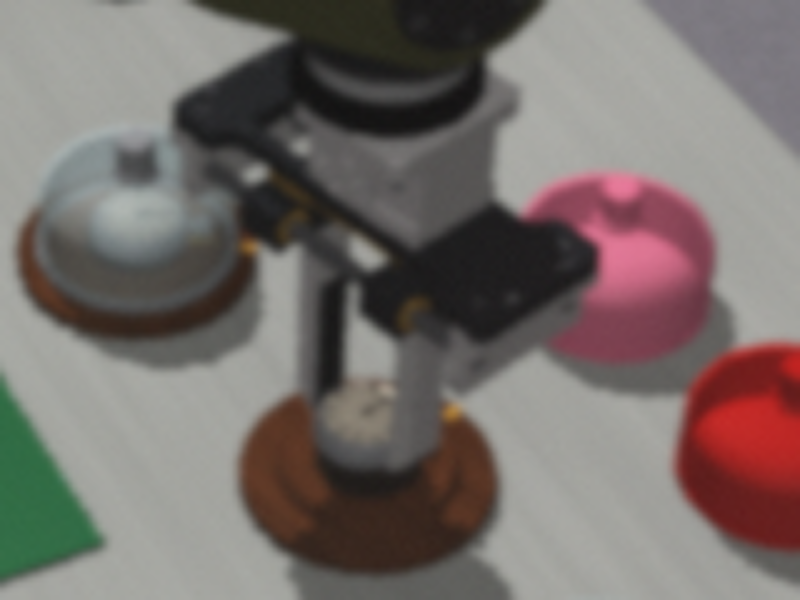

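```bash
python3 -m jog '[[-0.001,-0.001,0.005,0,0,0,-0.2],[-0.001,-0.001,0.009,0,0,0,-0.2],[-0.001,-0.001,0.012,0,0,0,-0.2],[-0.001,-0.001,0.013,0,0,0,-0.2],[-0.001,-0.001,0.0135,0,0,0,-0.2],[-0.001,-0.001,0.0135,0,0,0,-0.2],[-0.001,-0.001,0.0135,0,0,0,-0.04],[-0.001,-0.001,0.0135,0,0,0,0.05],[-0.001,-0.001,0.0135,0,0,0,0.2],[-0.001,-0.001,0.0135,0,0,0,0.25],[-0.001,-0.001,0.0135,0,0,0,0.25],[-0.001,-0.001,-0.01,0,0,0,0.25],[-0.001,-0.001,-0.05,0,0,0,0.25],[-0.001,-0.001,-0.09,0,0,0,0.25],[-0.001,-0.001,-0.11,0,0,0,0.25]]'
python3 - <<'E'
from h import *
go((.469,-.1203,.11,104.6))
E
```

```text
time_s: 29.1
ee_pos: [0.6431, -0.0103, 0.1458]
eef_rot: [-3.14, 0.004, -2.874]
force: [0.1, 0.2, -0.5]
grip_width: 0.0587
cur [ 0.6431 -0.0103  0.1458] [-179.9    0.2 -164.6] t 29.1 F [ 0.1  0.2 -0.5] w 0.0587
[0.1971, -0.0599, 0.0351] [0.001, 0.003, 1.008] rows>= 10.6
```

```bash
python3 -m jog '[[0.04,-0.012,0,0,0.002,0.1,0.06],[0.08,-0.024,0,0,0.002,0.19,0.06],[0.12,-0.036,0,0,0.002,0.28,0.06],[0.16,-0.048,0,0,0.002,0.37,0.06],[0.197,-0.06,0,0,0.002,0.46,0.06],[0.197,-0.06,0,0,0.002,0.55,0.06],[0.197,-0.06,0,0,0.002,0.64,0.06],[0.197,-0.06,0,0,0.002,0.73,0.06],[0.197,-0.06,0.01,0,0.002,0.82,0.06],[0.197,-0.06,0.02,0,0.002,0.91,0.06],[0.197,-0.06,0.035,0,0.002,1,0.06],[0.197,-0.06,0.035,0,0.002,1,0.06],[0.197,-0.06,0.035,0,0.002,1,0.06]]'
python3 - <<'E'
from h import *
go((.469,-.1203,.0505,105))
snap("top","t19.png",(255,165,335,235),8)
snap("side","s19.png",(200,180,400,330),4)
E
```

```text
time_s: 30.4
ee_pos: [0.4692, -0.1203, 0.1104]
eef_rot: [3.139, -0.0, 1.843]
force: [0.0, 0.5, 0.2]
grip_width: 0.0496
cur [ 0.4692 -0.1203  0.1104] [179.9  -0.  105.6] t 30.4 F [0.  0.5 0.2] w 0.0496
[0.0, -0.0003, 0.0599] [0.001, -0.0, 0.007] rows>= 1.2
```

View pics/t19.png

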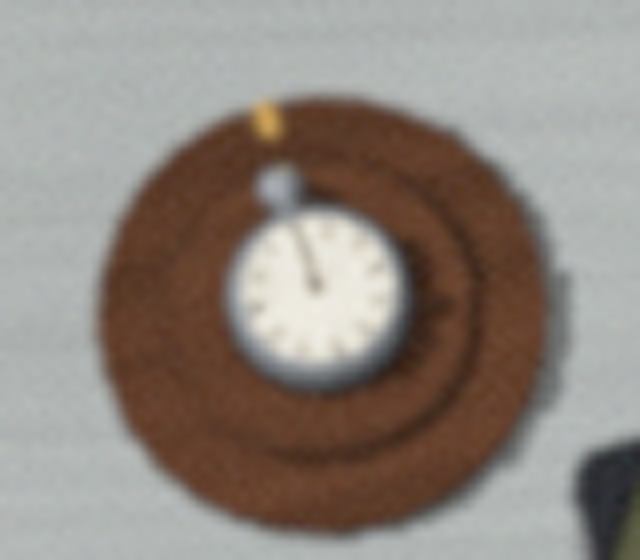

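View pics/s19.png

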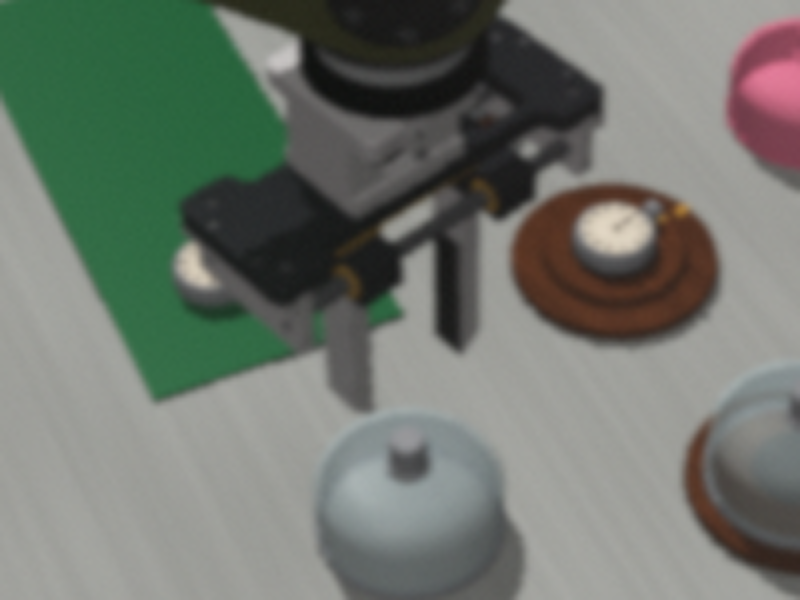

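```bash
python3 -m jog '[[0,0,0.03,0.001,0,0,0.06],[0,0,0.05,0.001,0,0,0.06],[0,0,0.058,0.001,0,0,0.06],[0,0,0.0595,0.001,0,0,0.06],[0,0,0.0595,0.001,0,0,0.06],[0,0,0.0595,0.001,0,0,-0.4],[0,0,0.0595,0.001,0,0,-0.9],[0,0,0.0595,0.001,0,0,-0.9],[0,0,0.0595,0.001,0,0,-0.9],[0,0,0.0595,0.001,0,0,-0.9],[0,0,0.0595,0.001,0,0,-0.9]]' 20
python3 - <<'E'
from h import *
c=np.load('top.npz')
f=lambda x,y,z:px2w(c,255+x/8,165+y/8,z)
p=f(322,304,.013);b=f(268,121,.008)
w=f(318,288,.027);k=f(281,185,.0255)
an=lambda d:np.degrees(np.arctan2(d[1],d[0])).round(1)
print(p,w,w-p,an(b-p),an(k-w))
go((.469,-.1203,.0505,105))
E
```

```text
time_s: 31.6
ee_pos: [0.4697, -0.1204, 0.0515]
eef_rot: [3.14, 0.0, 1.842]
force: [-0.8, -1.0, 2.4]
grip_width: 0.0169
[ 0.64108592 -0.01005616  0.013     ] [ 0.64113812 -0.00967758  0.027     ] [5.21973668e-05 3.78585090e-04 1.40000000e-02] 15.1 18.3
cur [ 0.4697 -0.1204  0.0515] [179.9   0.  105.5] t 31.6 F [-0.8 -1.   2.4] w 0.0169
[0.0003, -0.0007, 0.001] [0.001, 0.0, 0.006] rows>= 0.1
```

Watch 2 is within 1 mm and about 3 degrees. I'll return cloche 2.

```bash
python3 -m jog '[[0,0,-0.005,0,0,0,-0.9],[0,0,-0.02,0,0,0,-0.9],[0,0,-0.04,0,0,0,-0.9],[0,0,-0.06,0,0,0,-0.9],[0,0,-0.07,0,0,0,-0.9],[0,0,-0.07,0,0,0,-0.9]]'
python3 - <<'E'
from h import *
go((.642,-.0098,.12,105.5),(.642,-.0098,.0595,105.5))
E
```

```text
time_s: 32.2
ee_pos: [0.4701, -0.1206, 0.1225]
eef_rot: [3.138, 0.001, 1.842]
force: [-0.5, -0.1, -1.8]
grip_width: 0.0173
cur [ 0.4701 -0.1206  0.1225] [1.798e+02 1.000e-01 1.055e+02] t 32.2 F [-0.5 -0.1 -1.8] w 0.0173
[0.0606, 0.1953, 0.0031] [0.002, 0.001, 0.001] rows>= 4.1
[0.0607, 0.1951, 0.0636] [0.002, 0.001, 0.001] rows>= 4.3
```

```bash
python3 -m jog '[[0.005,0.015,0,0.002,0,0,-0.9],[0.015,0.045,0,0.002,0,0,-0.9],[0.025,0.08,0,0.002,0,0,-0.9],[0.037,0.115,0,0.002,0,0,-0.9],[0.047,0.15,0,0.002,0,0,-0.9],[0.056,0.18,0,0.002,0,0,-0.9],[0.061,0.1955,0,0.002,0,0,-0.9],[0.061,0.1955,0.01,0.002,0,0,-0.9],[0.061,0.1955,0.02,0.002,0,0,-0.9],[0.061,0.1955,0.02,0.002,0,0,-0.9],[0.061,0.1955,0.02,0.002,0,0,-0.9]]'
python3 - <<'E'
from h import *
go((.642,-.0098,.0595,105.5))
snap("side","s20.png",(280,140,440,260),5)
E
```

```text
time_s: 33.3
ee_pos: [0.6414, -0.01, 0.1027]
eef_rot: [-3.141, 0.001, 1.841]
force: [-0.1, -0.5, -2.0]
grip_width: 0.0171
cur [ 0.6414 -0.01    0.1027] [-1.800e+02  1.000e-01  1.055e+02] t 33.3 F [-0.1 -0.5 -2. ] w 0.0171
[0.0001, 0.0006, 0.0432] [-0.0, 0.001, 0.0] rows>= 0.9
```

View pics/s20.png

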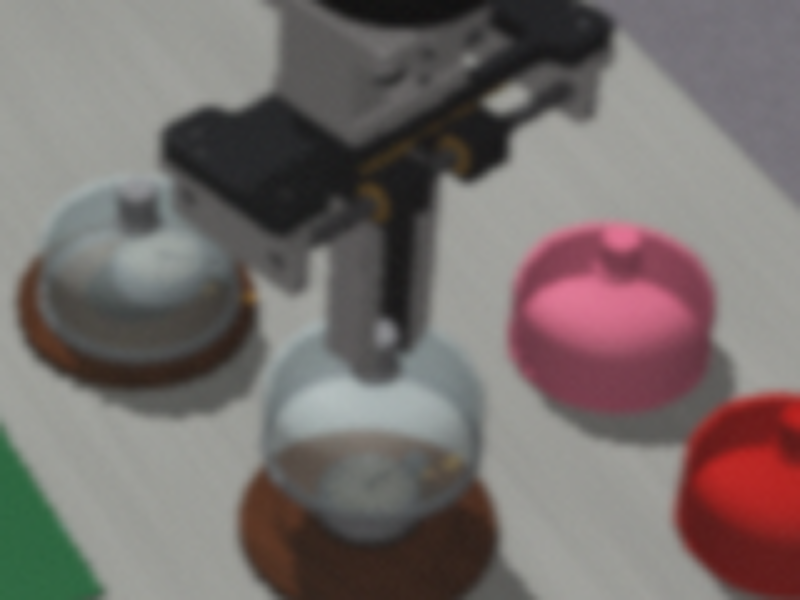

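```bash
python3 -m jog '[[0,0.0005,0.008,0,0,0,-0.9],[0,0.0005,0.018,0,0,0,-0.9],[0,0.0005,0.028,0,0,0,-0.9],[0,0.0005,0.035,0,0,0,-0.9],[0,0.0005,0.039,0,0,0,-0.9],[0,0.0005,0.041,0,0,0,-0.9],[0,0.0005,0.0425,0,0,0,-0.9],[0,0.0005,0.0435,0,0,0,-0.9],[0,0.0005,0.0435,0,0,0,-0.9]]'
python3 - <<'E'
from h import *
go((.642,-.0098,.0595,105.5))
snap("side","s21.png",(280,140,440,260),5)
im=np.load('side.npz')["image"][:,:,::-1]; save(im,'s21b.png',(275,165,345,225),10)
im=cv2.imread('pics/s2.png')
E
```

```text
time_s: 34.25
ee_pos: [0.6424, -0.0099, 0.0599]
eef_rot: [3.141, 0.002, 1.842]
force: [0.8, 0.3, -2.1]
grip_width: 0.0169
cur [ 0.6424 -0.0099  0.0599] [1.800e+02 1.000e-01 1.055e+02] t 34.2 F [ 0.8  0.3 -2.1] w 0.0169
[0.0002, -0.0004, 0.0004] [0.0, 0.001, 0.0] rows>= 0.0
```

View pics/s21.png

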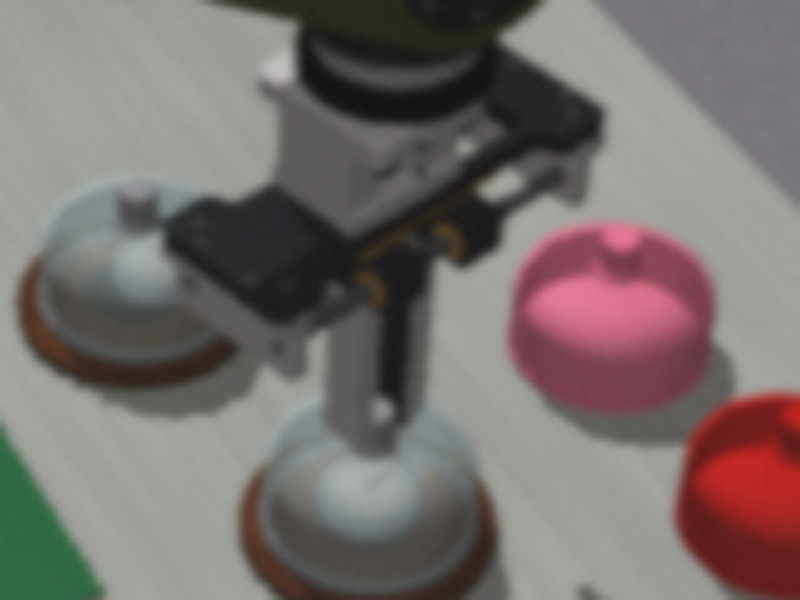

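View pics/s21b.png

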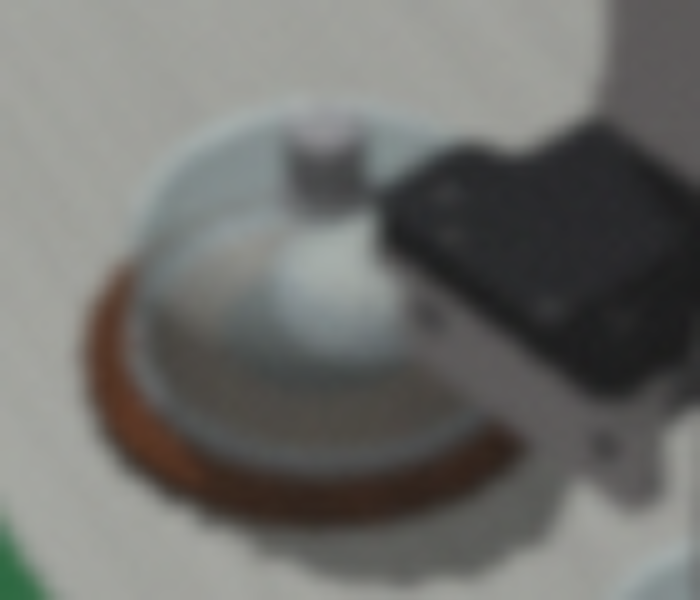

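Watch 1 appears to have been knocked aside under its cloche: it now sits off the inlay at crop (335,300). I'll finish cloche 2 first, then mend that.

```bash
python3 -m jog '[[0,0,0.0005,0,0,0,-0.9],[0,0,0.001,0,0,0,-0.9],[0,0,0.001,0,0,0,-0.9],[0,0,0.001,0,0,0,-0.6],[0,0,0.001,0,0,0,-0.4],[0,0,0.001,0,0,0,-0.1],[0,0,0.001,0,0,0,0.06],[0,0,0.001,0,0,0,0.06],[0,0,-0.02,0,0,0,0.06],[0,0,-0.05,0,0,0,0.06],[0,0,-0.08,0,0,0,0.06],[0,0,-0.08,0,0,0,0.06]]'
python3 - <<'E'
from h import *
go((.62,-.182,.13,105),)
E
```

```text
time_s: 35.5
ee_pos: [0.644, -0.0099, 0.1445]
eef_rot: [3.135, 0.004, 1.841]
force: [0.3, -0.1, -0.0]
grip_width: 0.0499
cur [ 0.644  -0.0099  0.1445] [179.6   0.2 105.5] t 35.5 F [ 0.3 -0.1 -0. ] w 0.0499
[-0.1594, -0.0693, 0.0147] [0.005, 0.002, 0.006] rows>= 3.5
```

```bash
python3 - <<'E'
from h import *
go((.6503,-.182,.1,105),)
E
python3 -m jog '[[-0.05,-0.01,0.01,0.005,0.002,0,0.06],[-0.1,-0.022,0.01,0.005,0.002,0,0.06],[-0.14,-0.034,0.01,0.005,0.002,0,0.06],[-0.168,-0.04,0.01,0.005,0.002,0,0.06],[-0.168,-0.04,0.03,0.005,0.002,0,0.06],[-0.168,-0.04,0.04,0.005,0.002,0,0.06],[-0.168,-0.04,0.04,0.005,0.002,0,0.06]]'
python3 - <<'E'
from h import *
go((.6503,-.182,.058,105),)
snap("top","t22.png",(100,170,420,340),2.5)
snap("side","s22.png",(270,165,430,325),3.7)
im=np.load('side.npz')["image"][:,:,::-1]; save(im,'s22b.png',(275,165,345,225),10)
im=np.load('top.npz')["image"][:,:,::-1]; save(im,'t22b.png',(170,180,250,250),8)
E
```

```text
cur [ 0.644  -0.0099  0.1445] [179.6   0.2 105.5] t 35.5 F [ 0.3 -0.1 -0. ] w 0.0499
[-0.1674, -0.0403, 0.0449] [0.005, 0.002, 0.006] rows>= 3.6
time_s: 36.2
ee_pos: [0.6498, -0.1818, 0.1025]
eef_rot: [-3.138, -0.001, 1.842]
force: [-1.1, 0.9, 0.3]
grip_width: 0.0498
cur [ 0.6498 -0.1818  0.1025] [-1.798e+02 -1.000e-01  1.055e+02] t 36.2 F [-1.1  0.9  0.3] w 0.0498
[-0.0004, 0.0006, 0.0445] [-0.002, -0.001, 0.006] rows>= 0.9
```

View pics/t22.png

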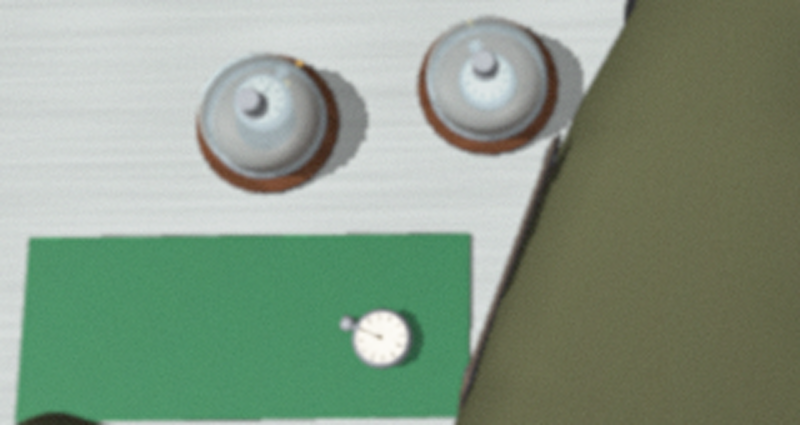

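View pics/s22.png

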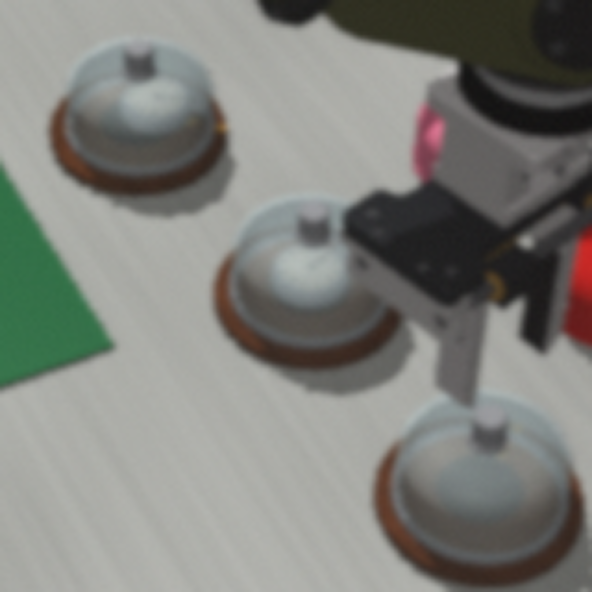

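View pics/s22b.png

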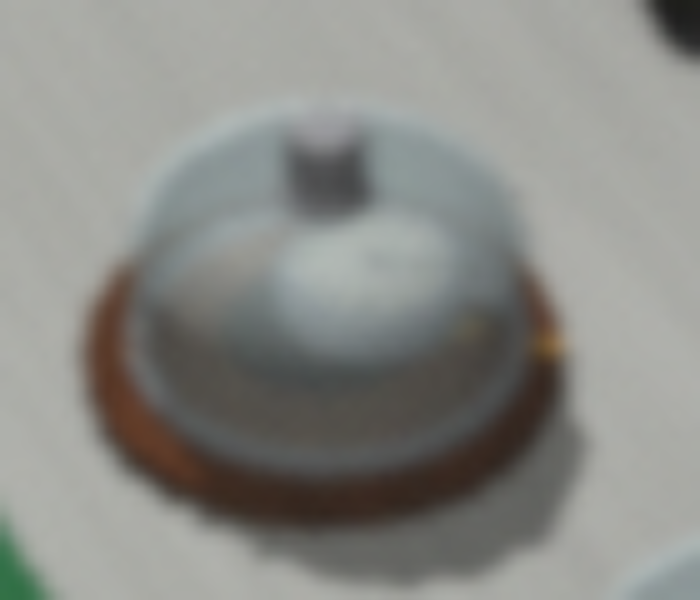

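View pics/t22b.png

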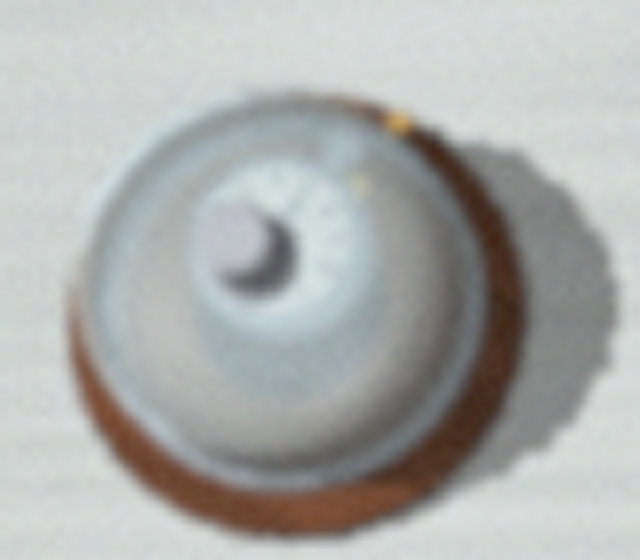

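Watch 1 lies about 8–9 mm off centre under cloche 1, pushed towards +x, so it must be re-placed. First cloche 3, which I'm above.

```bash
python3 -m jog '[[0,0.0005,0.02,-0.002,0,0,0.06],[0,0.0005,0.036,-0.002,0,0,0.06],[0,0.0005,0.043,-0.002,0,0,0.06],[0,0.0005,0.044,-0.002,0,0,0.06],[0,0.0005,0.044,-0.002,0,0,0.06],[0,0.0005,0.044,-0.002,0,0,-0.4],[0,0.0005,0.044,-0.002,0,0,-0.9],[0,0.0005,0.044,-0.002,0,0,-0.9],[0,0.0005,0.044,-0.002,0,0,-0.9],[0,0.0005,0.044,-0.002,0,0,-0.9],[0,0.0005,0.044,-0.002,0,0,-0.9]]' 20
python3 -m jog '[[0,0,-0.005,0,0,0,-0.9],[0,0,-0.015,0,0,0,-0.9],[0,0,-0.03,0,0,0,-0.9],[0,0,-0.05,0,0,0,-0.9],[0,0,-0.055,0,0,0,-0.9],[0,0,-0.055,0,0,0,-0.9]]'
python3 - <<'E'
from h import *
go((.47,-.12,.115,105),(.47,-.12,.051,105))
snap("side","s23.png",(320,190,480,310),5)
E
```

```text
time_s: 37.4
ee_pos: [0.6513, -0.1817, 0.0612]
eef_rot: [3.139, 0.001, 1.842]
force: [-1.0, -0.1, 2.0]
grip_width: 0.0173
time_s: 38.0
ee_pos: [0.6516, -0.1818, 0.1176]
eef_rot: [3.138, 0.002, 1.842]
force: [-0.7, 0.2, -2.3]
grip_width: 0.017
cur [ 0.6516 -0.1818  0.1176] [1.798e+02 1.000e-01 1.056e+02] t 38.0 F [-0.7  0.2 -2.3] w 0.017
[0.1083, -0.1584, 0.0017] [0.003, 0.001, 0.006] rows>= 3.8
[0.1084, -0.1586, 0.0657] [0.003, 0.001, 0.006] rows>= 4.1
```

View pics/s23.png

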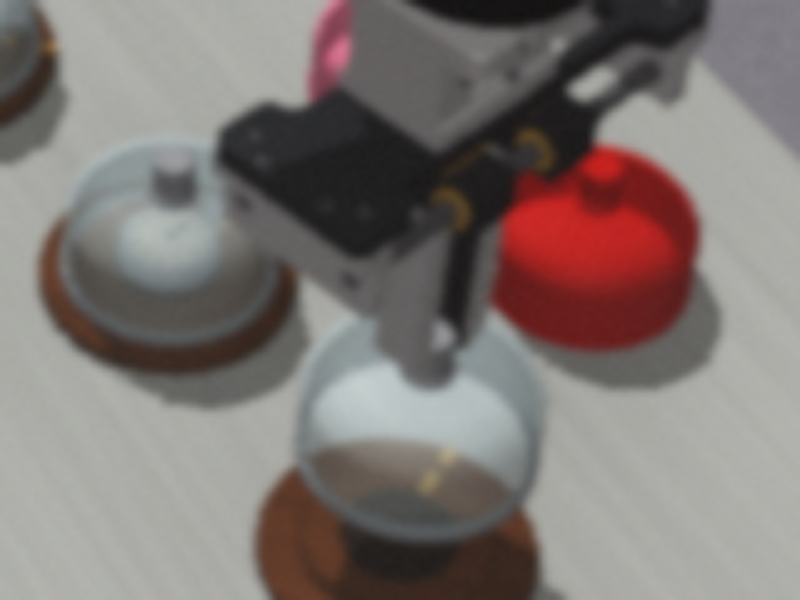

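Cloche 3 hangs level. I'll park it at the same spot.

```bash
python3 -m jog '[[0.008,-0.012,0,0.003,0,0,-0.9],[0.025,-0.037,0,0.003,0,0,-0.9],[0.043,-0.063,0,0.003,0,0,-0.9],[0.062,-0.09,0,0.003,0,0,-0.9],[0.08,-0.117,0,0.003,0,0,-0.9],[0.098,-0.143,0,0.003,0,0,-0.9],[0.1085,-0.1585,0.008,0.003,0,0,-0.9],[0.1085,-0.1585,0.022,0.003,0,0,-0.9],[0.1085,-0.1585,0.038,0.003,0,0,-0.9],[0.1085,-0.1585,0.05,0.003,0,0,-0.9],[0.1085,-0.1585,0.057,0.003,0,0,-0.9],[0.1085,-0.1585,0.061,0.003,0,0,-0.9],[0.1085,-0.1585,0.063,0.003,0,0,-0.9],[0.1085,-0.1585,0.064,0.003,0,0,-0.9],[0.1085,-0.1585,0.064,0.003,0,0,-0.9]]'
```

```text
time_s: 39.55
ee_pos: [0.4694, -0.1198, 0.053]
eef_rot: [-3.139, 0.001, 1.843]
force: [-9.4, 2.0, 12.7]
grip_width: 0.0172
```

```bash
python3 -m jog '[[0,0,-0.0005,0,0,0,-0.9],[0,0,-0.0005,0,0,0,-0.6],[0,0,-0.0005,0,0,0,-0.4],[0,0,-0.0005,0,0,0,-0.1],[0,0,-0.0005,0,0,0,0.1],[0,0,-0.0005,0,0,0,0.25],[0,0,-0.0005,0,0,0,0.25],[0,0,-0.02,0,0,0,0.25],[0,0,-0.06,0,0,0,0.25],[0,0,-0.09,0,0,0,0.25],[0,0,-0.1,0,0,0,0.25]]'
python3 - <<'E'
from h import *
go((.446,.0708,.09,67.5),(.446,.0708,.0055,67.5))
snap("side","s24.png",(350,230,450,330),6)
snap("top","t24.png",(220,280,280,325),12)
E
```

```text
time_s: 40.65
ee_pos: [0.4706, -0.1199, 0.1558]
eef_rot: [3.141, 0.003, 1.843]
force: [0.3, 1.1, -0.1]
grip_width: 0.0586
cur [ 0.4706 -0.1199  0.1558] [179.9   0.2 105.6] t 40.6 F [ 0.3  1.1 -0.1] w 0.0586
[0.1906, 0.0274, 0.0652] [0.001, 0.002, 0.423] rows>= 4.4
[0.1908, 0.0273, 0.1497] [0.001, 0.002, 0.423] rows>= 4.9
```

View pics/s24.png

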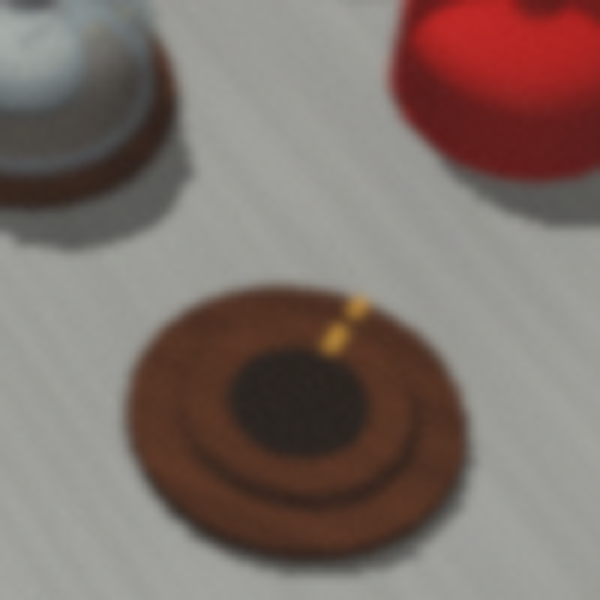

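View pics/t24.png

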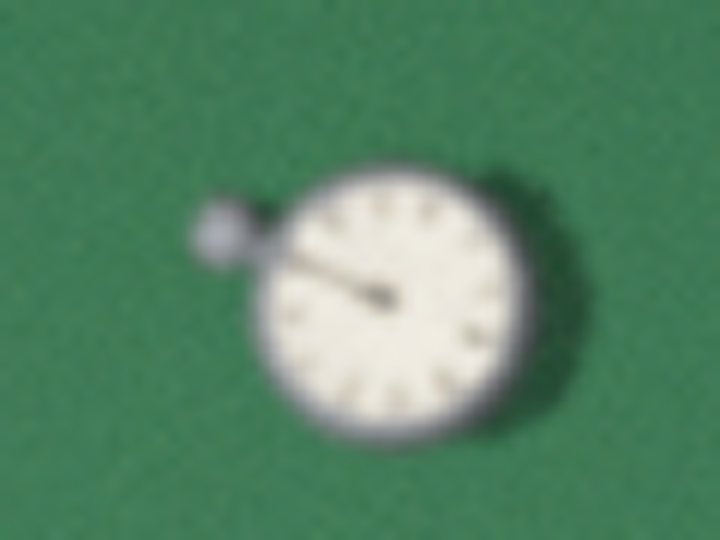

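Watch 3 has not moved. Its hand runs (384,298)→crown (225,232), i.e. 67.5°. Plinth 3 is clear.

```bash
python3 - <<'E'
from h import *
c=np.load('side.npz')
f=lambda x,y,z:px2w(c,350+x/6,230+y/6,z)
p=f(299,401,.013);a=f(335,341,.013);b=f(360,304,.008)
an=lambda d:np.degrees(np.arctan2(d[1],d[0])).round(1)
print(p,an(a-p),an(b-p),an(b-a))
E
python3 -m jog '[[0.04,0.006,0,0,0.002,0.09,0.25],[0.08,0.012,0,0,0.002,0.18,0.25],[0.13,0.019,0.015,0,0.002,0.27,0.25],[0.17,0.025,0.04,0,0.002,0.36,0.25],[0.191,0.0273,0.07,0,0.002,0.423,0.25],[0.191,0.0273,0.1,0,0.002,0.423,0.25],[0.191,0.0273,0.12,0,0.002,0.423,0.25],[0.191,0.0273,0.12,0,0.002,0.423,0.25],[0.191,0.0273,0.12,0,0.002,0.423,0.25]]'
python3 - <<'E'
from h import *
go((.446,.0708,.0055,67.5))
snap("side","s25.png",(180,150,320,260),5)
E
```

```text
[ 0.6518066  -0.18243743  0.013     ] 34.3 34.8 35.3
time_s: 41.65
ee_pos: [0.4446, 0.0711, 0.0328]
eef_rot: [-3.14, 0.0, 1.178]
force: [-0.1, 0.6, -0.8]
grip_width: 0.0588
cur [0.4446 0.0711 0.0328] [-179.9    0.    67.5] t 41.6 F [-0.1  0.6 -0.8] w 0.0588
[0.0002, 0.0015, 0.0273] [-0.001, 0.0, -0.0] rows>= 0.5
```

View pics/s25.png

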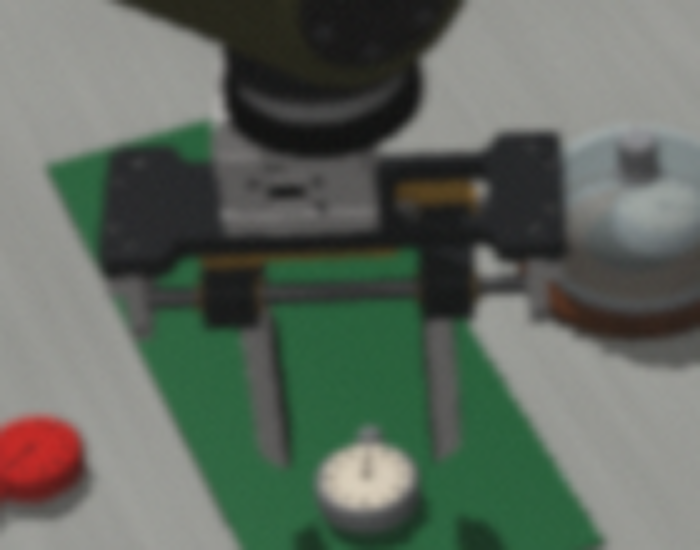

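```bash
python3 -m jog '[[0,0.001,0.013,0,0,0,0.25],[0,0.001,0.022,0,0,0,0.25],[0,0.001,0.026,0,0,0,0.25],[0,0.001,0.027,0,0,0,0.25],[0,0.001,0.027,0,0,0,0.1],[0,0.001,0.027,0,0,0,-0.2],[0,0.001,0.027,0,0,0,-0.2],[0,0.001,0.027,0,0,0,-0.2],[0,0.001,0.027,0,0,0,-0.2],[0,0.001,0.027,0,0,0,-0.2]]' 15
python3 -m jog '[[0,0,-0.01,0,0,0,-0.2],[0,0,-0.03,0,0,0,-0.2],[0,0,-0.05,0,0,0,-0.2],[0,0,-0.065,0,0,0,-0.2],[0,0,-0.075,0,0,0,-0.2],[0,0,-0.075,0,0,0,-0.2]]'
python3 - <<'E'
from h import *
go((.6508,-.182,.08,34.6),(.6508,-.182,.0175,34.6))
E
```

```text
time_s: 42.7
ee_pos: [0.4462, 0.0708, 0.0067]
eef_rot: [-3.142, -0.001, 1.178]
force: [-0.5, 0.2, 3.5]
grip_width: 0.0436
time_s: 43.3
ee_pos: [0.4468, 0.0708, 0.083]
eef_rot: [3.14, -0.002, 1.178]
force: [0.0, -0.3, -1.5]
grip_width: 0.0433
cur [0.4468 0.0708 0.083 ] [ 1.799e+02 -1.000e-01  6.750e+01] t 43.3 F [ 0.  -0.3 -1.5] w 0.0433
[-0.1554, 0.2853, 0.0033] [0.001, -0.002, 0.365] rows>= 6.5
[-0.1555, 0.2851, 0.0658] [0.001, -0.002, 0.365] rows>= 6.6
```

```bash
python3 -m jog '[[-0.008,0.015,0,0,0,0.04,-0.2],[-0.025,0.045,0,0,0,0.08,-0.2],[-0.043,0.078,0,0,0,0.13,-0.2],[-0.063,0.115,0,0,0,0.18,-0.2],[-0.083,0.152,0,0,0,0.23,-0.2],[-0.103,0.189,0,0,0,0.28,-0.2],[-0.123,0.226,0,0,0,0.33,-0.2],[-0.142,0.26,0,0,0,0.365,-0.2],[-0.152,0.279,0,0,0,0.365,-0.2],[-0.1555,0.2855,0.01,0,0,0.365,-0.2],[-0.1555,0.2855,0.03,0,0,0.365,-0.2],[-0.1555,0.2855,0.048,0,0,0.365,-0.2],[-0.1555,0.2855,0.05,0,0,0.365,-0.2],[-0.1555,0.2855,0.05,0,0,0.365,-0.2]]'
python3 - <<'E'
from h import *
go((.6508,-.182,.017,34.6))
snap("side","s26.png",(320,180,480,320),4.5)
E
```

```text
time_s: 44.7
ee_pos: [0.6506, -0.1814, 0.0325]
eef_rot: [-3.141, -0.002, 0.605]
force: [0.2, -1.0, -0.6]
grip_width: 0.0436
cur [ 0.6506 -0.1814  0.0325] [-1.80e+02 -1.00e-01  3.47e+01] t 44.7 F [ 0.2 -1.  -0.6] w 0.0436
[-0.0002, 0.0006, 0.0155] [-0.0, -0.001, 0.001] rows>= 0.3
```

View pics/s26.png

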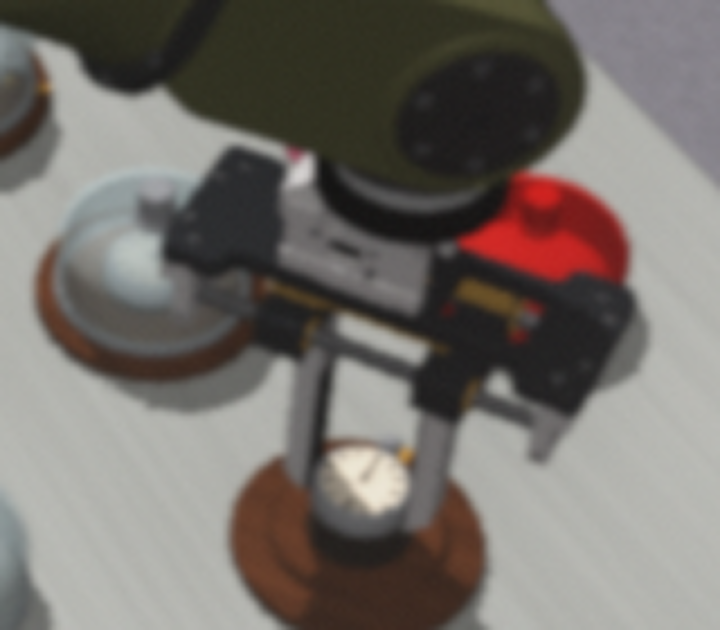

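```bash
python3 -m jog '[[0,0.0005,0.006,0,0,0,-0.2],[0,0.0005,0.011,0,0,0,-0.2],[0,0.0005,0.014,0,0,0,-0.2],[0,0.0005,0.015,0,0,0,-0.2],[0,0.0005,0.0155,0,0,0,-0.2],[0,0.0005,0.0155,0,0,0,-0.2],[0,0.0005,0.0155,0,0,0,-0.04],[0,0.0005,0.0155,0,0,0,0.05],[0,0.0005,0.0155,0,0,0,0.2],[0,0.0005,0.0155,0,0,0,0.25],[0,0.0005,0.0155,0,0,0,0.25],[0,0.0005,-0.01,0,0,0,0.25],[0,0.0005,-0.05,0,0,0,0.25],[0,0.0005,-0.09,0,0,0,0.25],[0,0.0005,-0.11,0,0,0,0.25]]'
python3 - <<'E'
from h import *
go((.4694,-.1198,.112,80))
E
```

```text
time_s: 46.25
ee_pos: [0.652, -0.1825, 0.1477]
eef_rot: [3.137, -0.005, 0.605]
force: [-0.3, -0.1, 0.3]
grip_width: 0.0588
cur [ 0.652  -0.1825  0.1477] [179.8  -0.3  34.7] t 46.2 F [-0.3 -0.1  0.3] w 0.0588
[-0.1147, -0.1556, 0.0344] [0.004, -0.002, -0.504] rows>= 5.3
```

```bash
python3 -m jog '[[-0.023,-0.031,0,0.004,-0.002,-0.09,0.06],[-0.046,-0.062,0,0.004,-0.002,-0.18,0.06],[-0.069,-0.093,0,0.004,-0.002,-0.27,0.06],[-0.092,-0.125,0,0.004,-0.002,-0.36,0.06],[-0.1147,-0.1556,0,0.004,-0.002,-0.45,0.06],[-0.1147,-0.1556,0.01,0.004,-0.002,-0.504,0.06],[-0.1147,-0.1556,0.03,0.004,-0.002,-0.504,0.06],[-0.1147,-0.1556,0.034,0.004,-0.002,-0.504,0.06],[-0.1147,-0.1556,0.034,0.004,-0.002,-0.504,0.06]]'
python3 - <<'E'
from h import *
go((.4694,-.1198,.053,80))
snap("side","s27.png",(240,220,460,340),3.6)
im=np.load('side.npz')["image"][:,:,::-1]; save(im,'s27b.png',(350,230,450,330),6)
snap("top","t27.png",(340,160,420,230),8)
E
```

```text
time_s: 47.15
ee_pos: [0.4693, -0.1197, 0.1122]
eef_rot: [-3.141, -0.0, 1.396]
force: [0.3, 0.1, 0.1]
grip_width: 0.05
cur [ 0.4693 -0.1197  0.1122] [-179.9   -0.    80. ] t 47.1 F [0.3 0.1 0.1] w 0.05
[-0.0001, 0.0002, 0.0592] [-0.001, -0.0, 0.0] rows>= 1.2
```

View pics/s27.png

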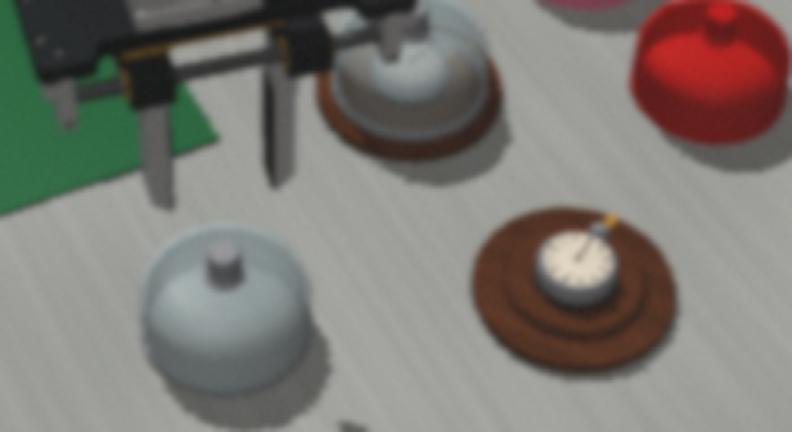

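View pics/s27b.png

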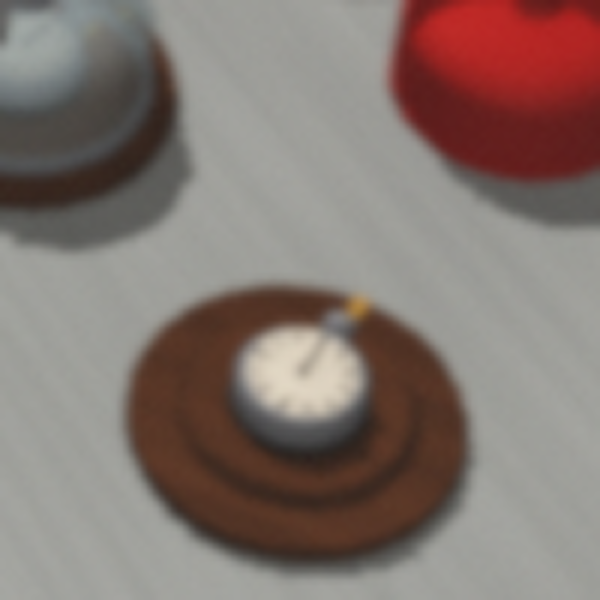

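View pics/t27.png

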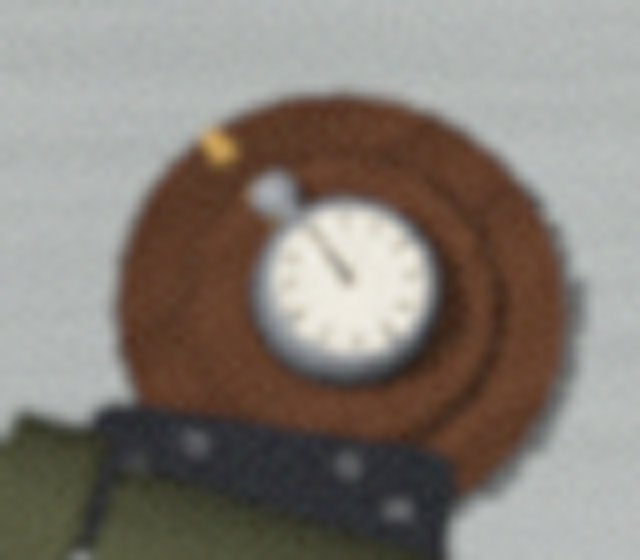

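```bash
python3 -m jog '[[0,0,0.03,0.001,0,0,0.06],[0,0,0.05,0.001,0,0,0.06],[0,0,0.057,0.001,0,0,0.06],[0,0,0.0585,0.001,0,0,0.06],[0,0,0.0585,0.001,0,0,0.06],[0,0,0.0585,0.001,0,0,-0.4],[0,0,0.0585,0.001,0,0,-0.9],[0,0,0.0585,0.001,0,0,-0.9],[0,0,0.0585,0.001,0,0,-0.9],[0,0,0.0585,0.001,0,0,-0.9],[0,0,0.0585,0.001,0,0,-0.9]]' 20
python3 -m jog '[[0,0,-0.005,0,0,0,-0.9],[0,0,-0.02,0,0,0,-0.9],[0,0,-0.04,0,0,0,-0.9],[0,0,-0.06,0,0,0,-0.9],[0,0,-0.07,0,0,0,-0.9],[0,0,-0.07,0,0,0,-0.9]]'
python3 - <<'E'
from h import *
an=lambda d:np.degrees(np.arctan2(d[1],d[0])).round(1)
c=np.load('side.npz');f=lambda x,y,z:px2w(c,350+x/6,230+y/6,z)
w=f(302,371,.027);k=f(343,319,.0255);print(w,an(k-w))
c=np.load('top.npz');f=lambda x,y,z:px2w(c,340+x/8,160+y/8,z)
w=f(351,283,.027);k=f(274,193,.0255);print(w,an(k-w))
go((.6513,-.1817,.122,80),(.6513,-.1817,.061,80))
E
```

```text
time_s: 48.35
ee_pos: [0.4699, -0.1199, 0.0547]
eef_rot: [-3.141, -0.0, 1.396]
force: [-0.2, 0.6, 3.1]
grip_width: 0.0165
time_s: 48.95
ee_pos: [0.4704, -0.1201, 0.1257]
eef_rot: [3.14, 0.0, 1.397]
force: [-0.1, -0.2, -2.8]
grip_width: 0.017
[ 0.65196945 -0.18139699  0.027     ] 29.5
[ 0.6492501  -0.18213634  0.027     ] 36.5
cur [ 0.4704 -0.1201  0.1257] [179.9   0.   80. ] t 49.0 F [-0.1 -0.2 -2.8] w 0.017
[-0.0293, 0.1888, 0.0039] [0.001, 0.0, 0.0] rows>= 3.8
[-0.0293, 0.1887, 0.0649] [0.001, 0.0, 0.0] rows>= 4.0
```

Watch 3 is within 1–2 mm and about 2 degrees. I'll return cloche 3.

```bash
python3 -m jog '[[-0.002,0.015,0,0,0,0,-0.9],[-0.007,0.045,0,0,0,0,-0.9],[-0.012,0.078,0,0,0,0,-0.9],[-0.017,0.112,0,0,0,0,-0.9],[-0.022,0.145,0,0,0,0,-0.9],[-0.027,0.173,0,0,0,0,-0.9],[-0.0293,0.188,0,0,0,0,-0.9],[-0.0293,0.189,0.01,0,0,0,-0.9],[-0.0293,0.189,0.024,0,0,0,-0.9],[-0.0293,0.189,0.026,0,0,0,-0.9],[-0.0293,0.189,0.026,0,0,0,-0.9]]'
python3 - <<'E'
from h import *
go((.6511,-.1817,.0625,80))
snap("side","s28.png",(320,180,480,320),4.2)
E
```

```text
time_s: 50.05
ee_pos: [0.6506, -0.1814, 0.099]
eef_rot: [-3.141, -0.0, 1.397]
force: [-0.8, -0.4, -2.1]
grip_width: 0.0173
cur [ 0.6506 -0.1814  0.099 ] [-180.   -0.   80.] t 50.0 F [-0.8 -0.4 -2.1] w 0.0173
[-0.0002, 0.0006, 0.0365] [-0.0, -0.0, 0.0] rows>= 0.7
```

View pics/s28.png

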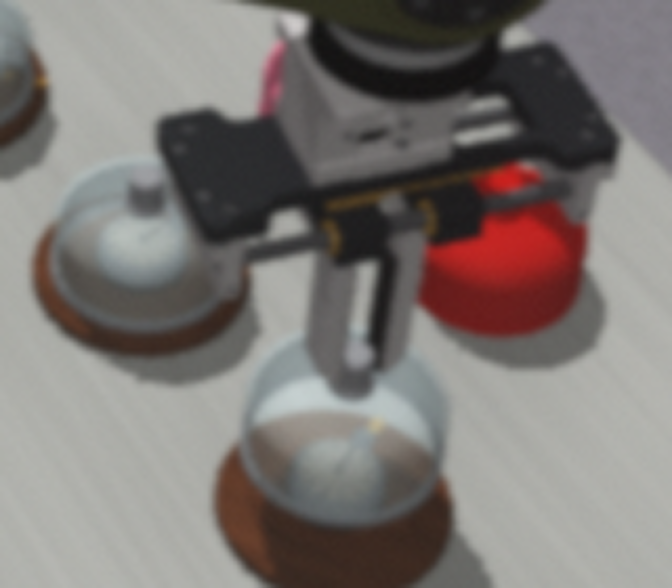

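```bash
python3 -m jog '[[0,0.0005,0.01,0,0,0,-0.9],[0,0.0005,0.02,0,0,0,-0.9],[0,0.0005,0.028,0,0,0,-0.9],[0,0.0005,0.032,0,0,0,-0.9],[0,0.0005,0.034,0,0,0,-0.9],[0,0.0005,0.0355,0,0,0,-0.9],[0,0.0005,0.0365,0,0,0,-0.9],[0,0.0005,0.037,0,0,0,-0.9],[0,0.0005,0.037,0,0,0,-0.9],[0,0.0005,0.037,0,0,0,-0.9]]'
```

```text
time_s: 51.1
ee_pos: [0.6516, -0.1817, 0.0631]
eef_rot: [3.14, 0.0, 1.397]
force: [0.4, 0.1, -2.7]
grip_width: 0.0173
```

```bash
python3 -m jog '[[0,0,0.0005,0,0,0,-0.9],[0,0,0.001,0,0,0,-0.9],[0,0,0.001,0,0,0,-0.9],[0,0,0.001,0,0,0,-0.6],[0,0,0.001,0,0,0,-0.4],[0,0,0.001,0,0,0,-0.1],[0,0,0.001,0,0,0,0.06],[0,0,0.001,0,0,0,0.06],[0,0,-0.02,0,0,0,0.06],[0,0,-0.05,0,0,0,0.06],[0,0,-0.08,0,0,0,0.06],[0,0,-0.08,0,0,0,0.06]]'
python3 - <<'E'
from h import *
go((.6153,.1614,.1472,104.6),(.6153,.1614,.0585,104.6))
snap("side","s29.png",(320,180,480,320),4.2)
E
```

```text
time_s: 52.3
ee_pos: [0.6531, -0.1822, 0.1479]
eef_rot: [3.133, 0.001, 1.397]
force: [0.6, 0.4, 0.3]
grip_width: 0.05
cur [ 0.6531 -0.1822  0.1479] [1.795e+02 1.000e-01 8.000e+01] t 52.3 F [0.6 0.4 0.3] w 0.05
[0.3318, -0.0968, -0.0005] [0.005, 0.002, -0.273] rows>= 6.9
[0.3319, -0.0975, 0.0882] [0.005, 0.002, -0.273] rows>= 7.1
```

View pics/s29.png

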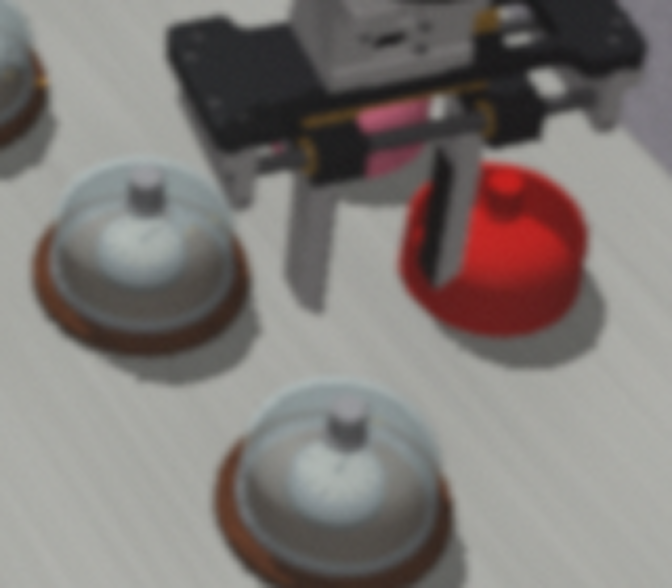

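Cloche 3 is seated. Now I'll mend plinth 1, going above cloche 1.

```bash
python3 -m jog '[[0.045,-0.013,0,0.005,0.002,-0.04,0.06],[0.09,-0.026,0,0.005,0.002,-0.08,0.06],[0.135,-0.039,0,0.005,0.002,-0.12,0.06],[0.18,-0.053,0,0.005,0.002,-0.16,0.06],[0.225,-0.066,0,0.005,0.002,-0.2,0.06],[0.27,-0.079,0,0.005,0.002,-0.24,0.06],[0.31,-0.091,0,0.005,0.002,-0.273,0.06],[0.332,-0.097,0,0.005,0.002,-0.273,0.06],[0.332,-0.097,0.03,0.005,0.002,-0.273,0.06],[0.332,-0.097,0.04,0.005,0.002,-0.273,0.06],[0.332,-0.097,0.04,0.005,0.002,-0.273,0.06]]'
python3 - <<'E'
from h import *
go((.6153,.1614,.0590,104.6))
snap("side","s30.png",(250,110,370,230),5)
E
```

```text
time_s: 53.45
ee_pos: [0.6134, 0.1613, 0.102]
eef_rot: [-3.134, -0.002, 1.825]
force: [-0.1, 0.3, -0.3]
grip_width: 0.0498
cur [0.6134 0.1613 0.102 ] [-1.796e+02 -1.000e-01  1.046e+02] t 53.5 F [-0.1  0.3 -0.3] w 0.0498
[-0.0005, 0.0022, 0.0429] [-0.005, -0.001, -0.0] rows>= 0.9
```

View pics/s30.png

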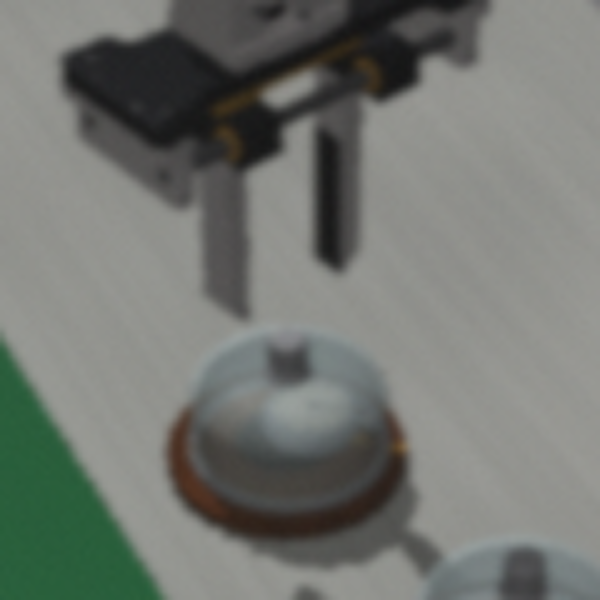

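```bash
python3 -m jog '[[-0.0005,0.002,0.02,-0.005,0,0,0.06],[-0.0005,0.002,0.035,-0.005,0,0,0.06],[-0.0005,0.002,0.041,-0.005,0,0,0.06],[-0.0005,0.002,0.0425,-0.005,0,0,0.06],[-0.0005,0.002,0.0425,-0.005,0,0,0.06],[-0.0005,0.002,0.0425,-0.005,0,0,-0.4],[-0.0005,0.002,0.0425,-0.005,0,0,-0.9],[-0.0005,0.002,0.0425,-0.005,0,0,-0.9],[-0.0005,0.002,0.0425,-0.005,0,0,-0.9],[-0.0005,0.002,0.0425,-0.005,0,0,-0.9],[-0.0005,0.002,0.0425,-0.005,0,0,-0.9]]' 20
python3 -m jog '[[0,0,-0.005,0,0,0,-0.9],[0,0,-0.015,0,0,0,-0.9],[0,0,-0.03,0,0,0,-0.9],[0,0,-0.05,0,0,0,-0.9],[0,0,-0.065,0,0,0,-0.9],[0,0,-0.065,0,0,0,-0.9]]'
python3 - <<'E'
from h import *
go((.47,-.12,.125,104.6),(.47,-.12,.051,104.6))
snap("side","s31.png",(250,110,370,230),5)
E
```

```text
time_s: 54.6
ee_pos: [0.6161, 0.1613, 0.0613]
eef_rot: [3.138, -0.002, 1.825]
force: [-0.6, 0.1, 0.6]
grip_width: 0.0174
time_s: 55.2
ee_pos: [0.617, 0.1614, 0.1294]
eef_rot: [3.134, -0.002, 1.825]
force: [-0.4, 0.2, -2.1]
grip_width: 0.0174
cur [0.617  0.1614 0.1294] [ 1.796e+02 -1.000e-01  1.046e+02] t 55.2 F [-0.4  0.2 -2.1] w 0.0174
[-0.2354, -0.213, 0.0023] [0.005, -0.001, -0.001] rows>= 6.3
[-0.2356, -0.2136, 0.0763] [0.005, -0.001, -0.001] rows>= 6.5
```

View pics/s31.png

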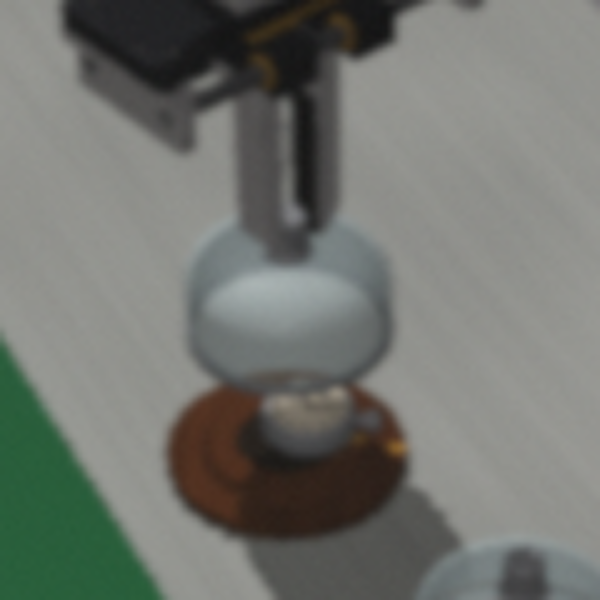

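```bash
python3 -m jog '[[-0.012,-0.011,0,0.005,0,0,-0.9],[-0.035,-0.032,0,0.005,0,0,-0.9],[-0.07,-0.063,0,0.005,0,0,-0.9],[-0.105,-0.095,0,0.005,0,0,-0.9],[-0.14,-0.127,0,0.005,0,0,-0.9],[-0.175,-0.158,0,0.005,0,0,-0.9],[-0.205,-0.186,0,0.005,0,0,-0.9],[-0.225,-0.204,0,0.005,0,0,-0.9],[-0.2355,-0.2135,0.01,0.005,0,0,-0.9],[-0.2355,-0.2135,0.025,0.005,0,0,-0.9],[-0.2355,-0.2135,0.042,0.005,0,0,-0.9],[-0.2355,-0.2135,0.057,0.005,0,0,-0.9],[-0.2355,-0.2135,0.067,0.005,0,0,-0.9],[-0.2355,-0.2135,0.072,0.005,0,0,-0.9],[-0.2355,-0.2135,0.0745,0.005,0,0,-0.9],[-0.2355,-0.2135,0.0755,0.005,0,0,-0.9],[-0.2355,-0.2135,0.0755,0.005,0,0,-0.9]]'
```

```text
time_s: 56.95
ee_pos: [0.4689, -0.1205, 0.0516]
eef_rot: [-3.138, -0.001, 1.825]
force: [-11.1, -1.5, 17.5]
grip_width: 0.0174
```

```bash
python3 -m jog '[[0,0,-0.0005,0,0,0,-0.9],[0,0,-0.0005,0,0,0,-0.6],[0,0,-0.0005,0,0,0,-0.4],[0,0,-0.0005,0,0,0,-0.1],[0,0,-0.0005,0,0,0,0.1],[0,0,-0.0005,0,0,0,0.25],[0,0,-0.0005,0,0,0,0.25],[0,0,-0.02,0,0,0,0.25],[0,0,-0.06,0,0,0,0.25],[0,0,-0.09,0,0,0,0.25],[0,0,-0.1,0,0,0,0.25]]'
python3 - <<'E'
from h import *
snap("top","t32.png",(170,180,250,250),8)
snap("side","s32.png",(260,150,360,230),7)
E
```

```text
time_s: 58.05
ee_pos: [0.4702, -0.1209, 0.1544]
eef_rot: [3.141, 0.001, 1.825]
force: [-0.7, 0.1, -1.0]
grip_width: 0.0589
```

View pics/t32.png

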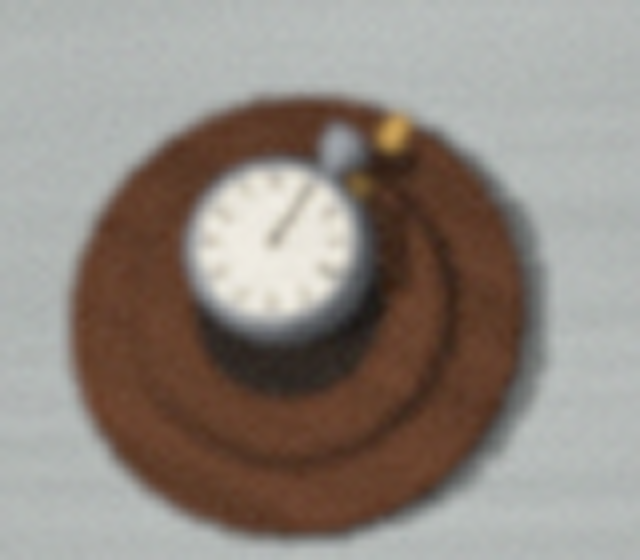

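View pics/s32.png

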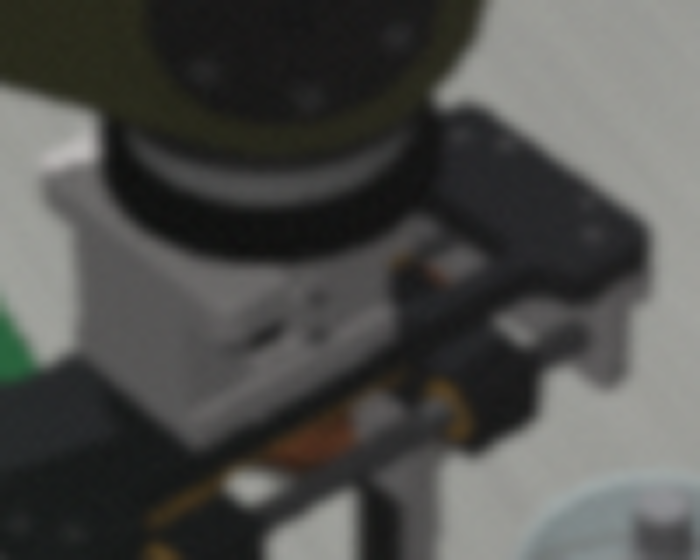

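Watch 1 is confirmed displaced: dial at (273,242), inlay centre at (291,306). I'll regrasp it.

```bash
python3 - <<'E'
from h import *
an=lambda d:np.degrees(np.arctan2(d[1],d[0])).round(1)
c=np.load('top.npz');f=lambda x,y,z:px2w(c,170+x/8,180+y/8,z)
w=f(273,242,.027);k=f(343,147,.0255);h=f(312,184,.027);print(w,an(k-w),an(h-w))
x,y=w[:2]+[.0008,-.001]
go((x,y,.075,148),(x,y,.0165,148))
E
```

```text
[0.62591649 0.16444012 0.027     ] -33.7 -32.2
cur [ 0.4696 -0.1207  0.1523] [-179.9   -0.   104.6] t 58.1 F [ 1.  -0.7 -0.8] w 0.0591
[0.2354, 0.2237, 0.077] [-0.001, -0.001, -0.482] rows>= 6.7
[0.2354, 0.2238, 0.1355] [-0.001, -0.001, -0.482] rows>= 7.0
```

```bash
python3 -m jog '[[0.033,0.032,0,0,0,-0.07,0.25],[0.066,0.063,0,0,0,-0.14,0.25],[0.1,0.095,0,0,0,-0.21,0.25],[0.133,0.127,0,0,0,-0.28,0.25],[0.167,0.158,0.01,0,0,-0.35,0.25],[0.2,0.19,0.02,0,0,-0.42,0.25],[0.2354,0.2237,0.04,0,0,-0.471,0.25],[0.2354,0.2237,0.075,0,0,-0.471,0.25],[0.2354,0.2237,0.1,0,0,-0.471,0.25],[0.2354,0.2237,0.105,0,0,-0.471,0.25],[0.2354,0.2237,0.105,0,0,-0.471,0.25]]'
python3 - <<'E'
from h import *
go((.6267,.1634,.0165,147))
snap("side","s33.png",(250,110,370,230),5)
E
```

```text
time_s: 59.25
ee_pos: [0.626, 0.1631, 0.0455]
eef_rot: [-3.139, -0.003, 2.565]
force: [0.5, -0.7, 0.4]
grip_width: 0.0586
cur [0.626  0.1631 0.0455] [-179.8   -0.2  147. ] t 59.2 F [ 0.5 -0.7  0.4] w 0.0586
[-0.0006, 0.0007, 0.029] [-0.002, -0.002, -0.001] rows>= 0.6
```

View pics/s33.png

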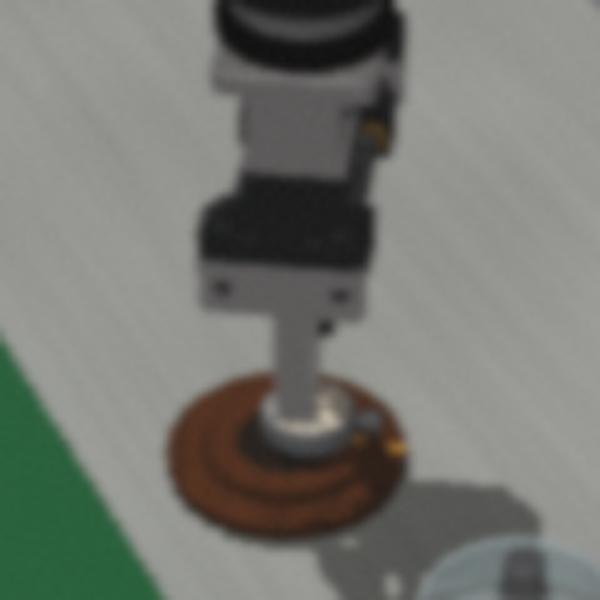

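```bash
python3 -m jog '[[-0.0005,0.0005,0.014,-0.002,-0.002,0,0.25],[-0.0005,0.0005,0.023,-0.002,-0.002,0,0.25],[-0.0005,0.0005,0.0275,-0.002,-0.002,0,0.25],[-0.0005,0.0005,0.0285,-0.002,-0.002,0,0.25],[-0.0005,0.0005,0.0285,-0.002,-0.002,0,0.1],[-0.0005,0.0005,0.0285,-0.002,-0.002,0,-0.2],[-0.0005,0.0005,0.0285,-0.002,-0.002,0,-0.2],[-0.0005,0.0005,0.0285,-0.002,-0.002,0,-0.2],[-0.0005,0.0005,0.0285,-0.002,-0.002,0,-0.2],[-0.0005,0.0005,0.0285,-0.002,-0.002,0,-0.2]]' 15
python3 -m jog '[[0,0,-0.005,0,0,0,-0.2],[0,0,-0.01,0,0,0,-0.2],[0,0,-0.015,0,0,0,-0.2],[0,0,-0.015,0,0,0,-0.2]]'
python3 - <<'E'
from h import *
go((.6147,.162,.035,153),(.6147,.162,.0175,153))
E
```

```text
time_s: 60.3
ee_pos: [0.6276, 0.1634, 0.019]
eef_rot: [3.139, 0.002, 2.565]
force: [-0.6, 0.1, 3.3]
grip_width: 0.0433
time_s: 60.7
ee_pos: [0.6279, 0.1635, 0.0349]
eef_rot: [3.138, 0.003, 2.565]
force: [-0.1, 0.2, -0.3]
grip_width: 0.0436
cur [0.6279 0.1635 0.0349] [179.8   0.2 146.9] t 60.7 F [-0.1  0.2 -0.3] w 0.0436
[0.0103, -0.0084, -0.0001] [0.002, 0.002, -0.067] rows>= 0.7
[0.0104, -0.0085, 0.0174] [0.002, 0.002, -0.067] rows>= 0.7
```

```bash
python3 -m jog '[[0.005,-0.004,0,0.002,0.002,-0.03,-0.2],[0.0103,-0.0085,0,0.002,0.002,-0.067,-0.2],[0.0103,-0.0085,0.004,0.002,0.002,-0.067,-0.2],[0.0103,-0.0085,0.004,0.002,0.002,-0.067,-0.2]]'
python3 - <<'E'
from h import *
go((.6147,.162,.0190,153))
snap("side","s34.png",(250,110,370,230),5)
E
```

```text
time_s: 61.1
ee_pos: [0.6145, 0.1619, 0.0303]
eef_rot: [-3.141, -0.001, 2.668]
force: [0.4, 0.0, -0.4]
grip_width: 0.0435
cur [0.6145 0.1619 0.0303] [-180.    -0.   152.9] t 61.1 F [ 0.4  0.  -0.4] w 0.0435
[-0.0001, 0.0002, 0.0113] [-0.0, -0.0, -0.001] rows>= 0.2
```

View pics/s34.png

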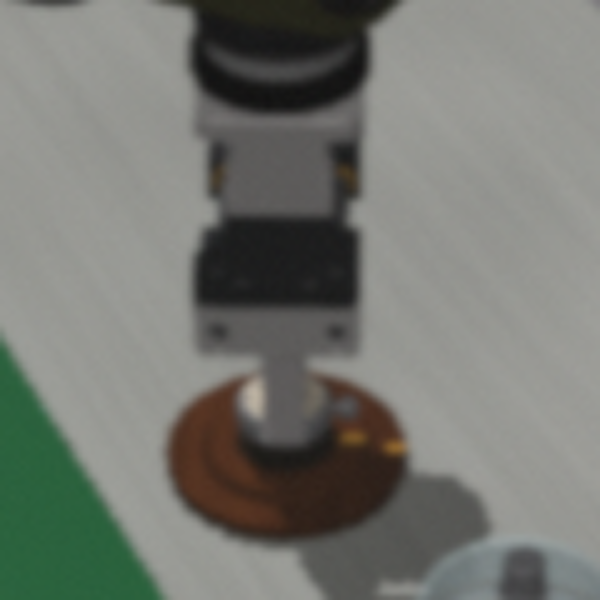

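The watch is held and centred. I'll set it down.

```bash
python3 -m jog '[[0,0,0.004,0,0,0,-0.2],[0,0,0.008,0,0,0,-0.2],[0,0,0.0105,0,0,0,-0.2],[0,0,0.0115,0,0,0,-0.2],[0,0,0.0115,0,0,0,-0.2],[0,0,0.0115,0,0,0,-0.2],[0,0,0.0115,0,0,0,-0.04],[0,0,0.0115,0,0,0,0.05],[0,0,0.0115,0,0,0,0.2],[0,0,0.0115,0,0,0,0.25],[0,0,0.0115,0,0,0,0.25],[0,0,-0.01,0,0,0,0.25],[0,0,-0.05,0,0,0,0.25],[0,0,-0.09,0,0,0,0.25],[0,0,-0.11,0,0,0,0.25]]'
python3 - <<'E'
from h import *
go((.4689,-.1205,.112,104.6))
E
```

```text
time_s: 62.65
ee_pos: [0.6157, 0.1622, 0.1444]
eef_rot: [3.139, 0.003, 2.668]
force: [0.9, -0.8, -0.0]
grip_width: 0.0588
cur [0.6157 0.1622 0.1444] [179.9   0.2 152.9] t 62.6 F [ 0.9 -0.8 -0. ] w 0.0588
[0.002, -0.3186, 0.0316] [0.002, 0.001, 0.537] rows>= 6.4
```

```bash
python3 -m jog '[[0,-0.045,0,0.002,0,0.09,0.06],[0,-0.09,0,0.002,0,0.18,0.06],[0.001,-0.135,0,0.002,0,0.27,0.06],[0.001,-0.18,0,0.002,0,0.36,0.06],[0.001,-0.225,0,0.002,0,0.45,0.06],[0.002,-0.27,0,0.002,0,0.537,0.06],[0.002,-0.305,0,0.002,0,0.537,0.06],[0.002,-0.3186,0.01,0.002,0,0.537,0.06],[0.002,-0.3186,0.03,0.002,0,0.537,0.06],[0.002,-0.3186,0.032,0.002,0,0.537,0.06],[0.002,-0.3186,0.032,0.002,0,0.537,0.06]]'
python3 - <<'E'
from h import *
go((.4689,-.1205,.0515,104.6))
snap("top","t35.png",(170,180,250,250),8)
snap("side","s35.png",(220,180,420,330),4)
E
```

```text
time_s: 63.75
ee_pos: [0.469, -0.1199, 0.1113]
eef_rot: [3.141, 0.001, 1.826]
force: [-0.3, -0.5, 0.3]
grip_width: 0.0496
cur [ 0.469  -0.1199  0.1113] [180.    0.  104.6] t 63.8 F [-0.3 -0.5  0.3] w 0.0496
[-0.0005, -0.0002, 0.0598] [0.0, 0.001, 0.0] rows>= 1.2
```

View pics/t35.png

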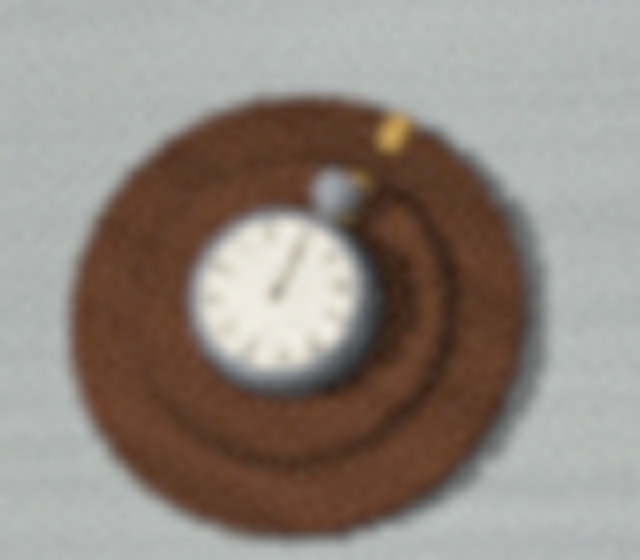

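View pics/s35.png

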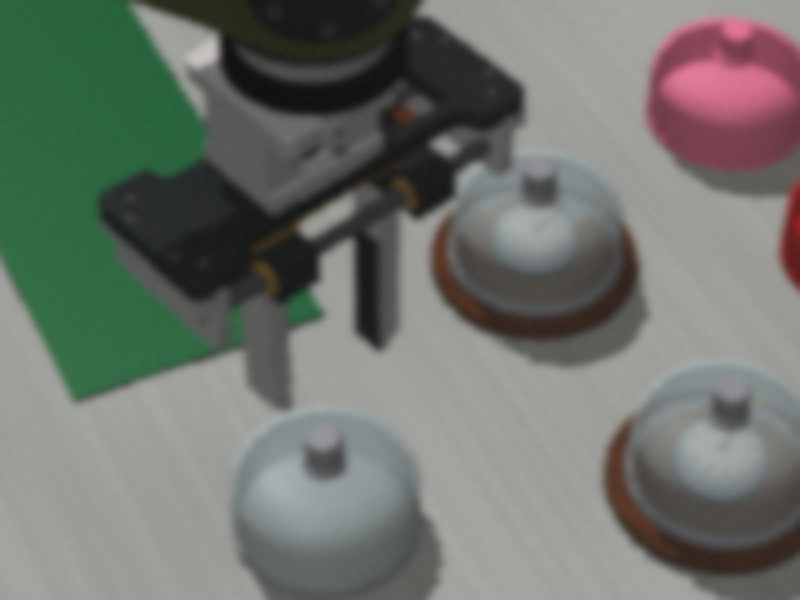

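```bash
python3 - <<'E'
from h import *
an=lambda d:np.degrees(np.arctan2(d[1],d[0])).round(1)
c=np.load('top.npz');f=lambda x,y,z:px2w(c,170+x/8,180+y/8,z)
w=f(277,293,.027);k=f(338,193,.0255);h=f(304,238,.027);print(w,an(k-w),an(h-w),'plinth .6136 .1628 -27')
E
python3 -m jog '[[0,0,0.03,0,0.001,0,0.06],[0,0,0.05,0,0.001,0,0.06],[0,0,0.058,0,0.001,0,0.06],[0,0,0.0595,0,0.001,0,0.06],[0,0,0.0595,0,0.001,0,0.06],[0,0,0.0595,0,0.001,0,-0.4],[0,0,0.0595,0,0.001,0,-0.9],[0,0,0.0595,0,0.001,0,-0.9],[0,0,0.0595,0,0.001,0,-0.9],[0,0,0.0595,0,0.001,0,-0.9],[0,0,0.0595,0,0.001,0,-0.9]]' 20
```

```text
[0.61327253 0.1631237  0.027     ] -28.7 -24.3 plinth .6136 .1628 -27
time_s: 64.95
ee_pos: [0.4696, -0.1202, 0.0528]
eef_rot: [3.14, 0.0, 1.826]
force: [-1.0, 0.4, 2.9]
grip_width: 0.0174
```

Watch 1 is back within 1 mm and 2 degrees. I'll lift cloche 1 and bring it back; its expected seat height at TCP is 0.0608.

```bash
python3 -m jog '[[0,0,-0.005,0,0,0,-0.9],[0,0,-0.02,0,0,0,-0.9],[0,0,-0.04,0,0,0,-0.9],[0,0,-0.06,0,0,0,-0.9],[0,0,-0.07,0,0,0,-0.9],[0,0,-0.07,0,0,0,-0.9]]'
python3 - <<'E'
from h import *
go((.6155,.1614,.124,104.6),(.6155,.1614,.0608,104.6))
E
```

```text
time_s: 65.55
ee_pos: [0.4699, -0.1203, 0.1238]
eef_rot: [3.138, 0.001, 1.826]
force: [-0.2, -0.3, -2.7]
grip_width: 0.0169
cur [ 0.4699 -0.1203  0.1238] [1.798e+02 1.000e-01 1.046e+02] t 65.5 F [-0.2 -0.3 -2.7] w 0.0169
[0.2359, 0.212, 0.0002] [0.002, 0.001, 0.0] rows>= 6.3
[0.236, 0.2117, 0.0634] [0.002, 0.001, 0.0] rows>= 6.5
```

```bash
python3 -m jog '[[0.012,0.011,0,0,0,0,-0.9],[0.035,0.032,0,0,0,0,-0.9],[0.07,0.063,0,0,0,0,-0.9],[0.105,0.094,0,0,0,0,-0.9],[0.14,0.126,0,0.002,0.001,0,-0.9],[0.175,0.157,0,0.002,0.001,0,-0.9],[0.205,0.184,0,0.002,0.001,0,-0.9],[0.225,0.202,0,0.002,0.001,0,-0.9],[0.236,0.212,0,0.002,0.001,0,-0.9],[0.236,0.212,0.01,0.002,0.001,0,-0.9],[0.236,0.212,0.022,0.002,0.001,0,-0.9],[0.236,0.212,0.022,0.002,0.001,0,-0.9],[0.236,0.212,0.022,0.002,0.001,0,-0.9]]'
python3 - <<'E'
from h import *
go((.6155,.1614,.0608,104.6))
snap("side","s36.png",(250,110,370,230),5)
E
```

```text
time_s: 66.85
ee_pos: [0.6152, 0.1606, 0.1015]
eef_rot: [-3.141, -0.0, 1.825]
force: [-0.2, 0.4, -1.9]
grip_width: 0.017
cur [0.6152 0.1606 0.1015] [-179.9   -0.   104.6] t 66.8 F [-0.2  0.4 -1.9] w 0.017
[0.0007, 0.0006, 0.0407] [-0.001, -0.0, -0.0] rows>= 0.8
```

View pics/s36.png

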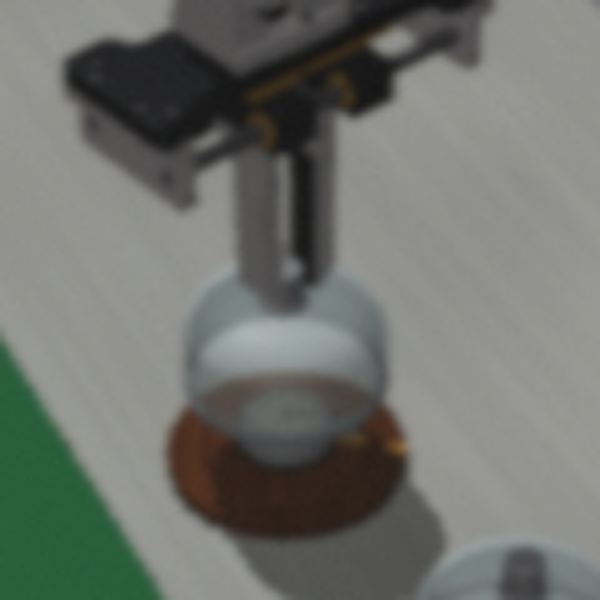

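```bash
python3 -m jog '[[0.0005,0.0005,0.01,0,0,0,-0.9],[0.0005,0.0005,0.02,0,0,0,-0.9],[0.0005,0.0005,0.029,0,0,0,-0.9],[0.0005,0.0005,0.035,0,0,0,-0.9],[0.0005,0.0005,0.038,0,0,0,-0.9],[0.0005,0.0005,0.04,0,0,0,-0.9],[0.0005,0.0005,0.041,0,0,0,-0.9],[0.0005,0.0005,0.0415,0,0,0,-0.9],[0.0005,0.0005,0.0415,0,0,0,-0.9],[0.0005,0.0005,0.0415,0,0,0,-0.9]]'
```

```text
time_s: 67.9
ee_pos: [0.616, 0.1614, 0.0609]
eef_rot: [3.141, -0.0, 1.825]
force: [-0.8, 0.6, -2.0]
grip_width: 0.017
```

```bash
python3 -m jog '[[0,0,0.0005,0,0,0,-0.9],[0,0,0.001,0,0,0,-0.9],[0,0,0.001,0,0,0,-0.9],[0,0,0.001,0,0,0,-0.6],[0,0,0.001,0,0,0,-0.4],[0,0,0.001,0,0,0,-0.1],[0,0,0.001,0,0,0,0.06],[0,0,0.001,0,0,0,0.06],[0,0,-0.02,0,0,0,0.06],[0,0,-0.05,0,0,0,0.06],[0,0,-0.08,0,0,0,0.06],[0,0,-0.12,0,0,0,0.06]]'
python3 - <<'E'
from h import *
go((.35,.1,.2,104.6),(.3,.3,.2,104.6))
E
```

```text
time_s: 69.1
ee_pos: [0.6153, 0.1613, 0.181]
eef_rot: [-3.14, -0.0, 1.825]
force: [-0.2, -0.3, -0.2]
grip_width: 0.0499
cur [0.6153 0.1613 0.181 ] [-179.9   -0.   104.6] t 69.1 F [-0.2 -0.3 -0.2] w 0.0499
[0.0074, -0.2722, -0.0186] [-0.001, -0.0, -0.0] rows>= 5.5
[0.2136, -0.2703, -0.0185] [-0.001, -0.0, -0.0] rows>= 6.9
```

Now I'll retreat out of both views for a full check.

```bash
python3 -m jog '[[0.2,-0.27,-0.02,0,0,0,0.06],[0.2,-0.27,-0.02,0,0,0,0.06],[0.2,-0.27,-0.02,0,0,0,0.06],[0.2,-0.27,-0.02,0,0,0,0.06],[0.2,-0.27,-0.02,0,0,0,0.06],[0.2,-0.27,-0.02,0,0,0,0.06],[0.2,-0.27,-0.02,0,0,0,0.06],[0.2,-0.27,-0.02,0,0,0,0.06],[0.2,-0.27,-0.02,0,0,0,0.06],[0.2,-0.27,-0.02,0,0,0,0.06]]'
python3 - <<'E'
from h import *
snap("top","t40.png"); snap("side","s40.png")
im=np.load('top.npz')["image"][:,:,::-1]; save(im,'t40b.png',(165,155,425,260),3)
im=np.load('side.npz')["image"][:,:,::-1]; save(im,'s40b.png',(275,170,435,325),3.8)
E
```

```text
time_s: 70.1
ee_pos: [0.3044, 0.2867, 0.2015]
eef_rot: [-3.14, -0.0, 1.824]
force: [0.2, -1.5, -0.1]
grip_width: 0.05
```

View pics/t40.png

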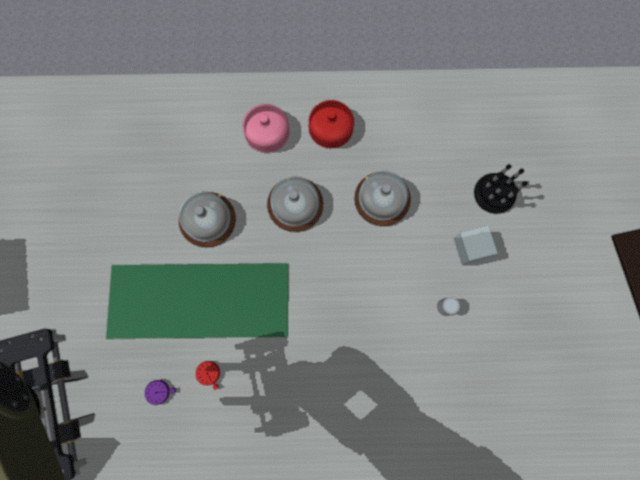

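View pics/t40b.png

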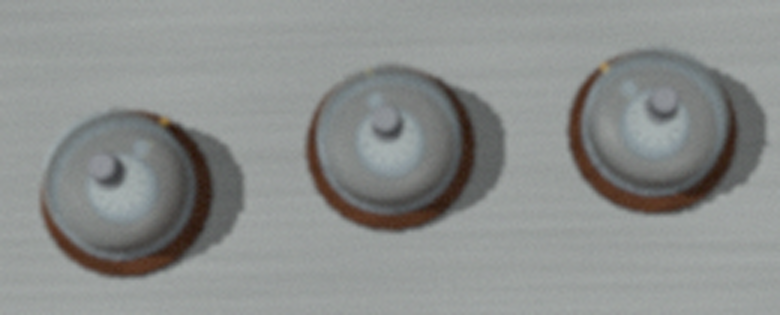

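View pics/s40b.png

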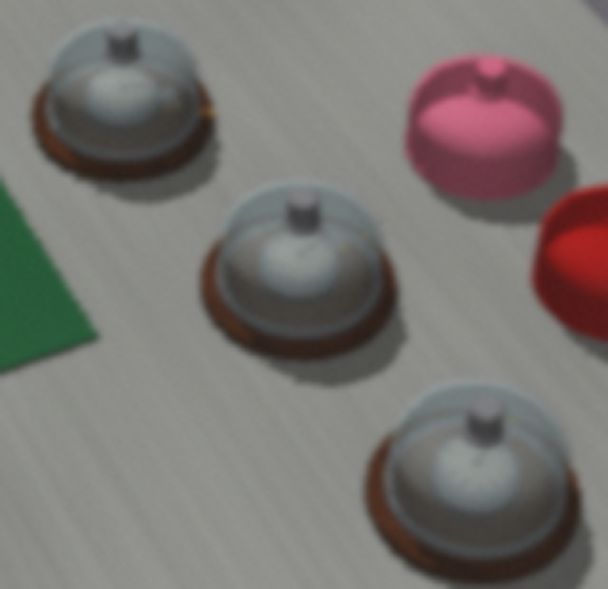

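All three cloches sit in the same pixels as at the start: knobs at crop (106,165), (387,120) and (664,100). A centred dial shows under each, and the bystanders and look-alikes have not moved. I'm handing in.

```bash
python3 - <<'E'
from h import *
print(ctrl.hand_in())
E
```

```text
the job is handed in; nothing more can be done
None
```

All three stopwatches are on their own plinths, dial up with the crown towards the brass line, and all three cloches are back over them. I handed in at about 70 s of the 210 s; no verdict was reported.

- **Knocked watch:** Watch 1 was knocked about 12 mm off centre under its cloche partway through the run. I lifted cloche 1 again, re-placed the watch and put the cloche back.
- **Stopwatches:** Before each cloche went back on, I measured each watch as within about 2 mm of its plinth centre. Crown angles were within about 2–3° of the index line in the top view. For watch 3 the side view gave 29.5° against an index of about 34.5°, which is about 5° off but still inside the 10° limit.
- **Cloches:** In the last pictures all three show no visible change from their starting places, level, with a centred dial under each. I judged seating from contact height and the pictures; I did not measure tilt separately.
- **Bystanders and look-alikes:** The loupe, paperweight, screwdriver stand and coloured look-alikes show no movement in the final top view. The arm was clear of everything at hand-in.

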